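# Lay the leaning covers hollow side up in their nests

### The job

Two cast covers, a long one and a short one, lean in the black rack. Lay each of them hollow side up in the nest of its own length on the jig plate, flat and fully down between the end walls, and let go; set them down rather than dropping them, and leave the other things on the bench where they are.

Things in the scene. Friction and masses are not known exactly. Their poses are not given: they have to be found in the camera images.
- long_cover: loose long cover: cast-aluminium half-shell 84 long x 50 wide x 14 mm thick; one broad face flat, the other hollow with a 3 mm rim and four bosses. Starts leaning on end in the rack. Origin: middle of the lower end edge of the flat face; x along the length to the other end, y across, z out of the hollow side (solid: x 0 to 84, y -25 to 25, z 0 to 14 mm)
- long_cover_centre (a point): centre of the long cover's flat outer face, 42 mm along x from its origin
- long_nest: fixed grey nest on the jig plate; origin centre of underside, x along the pocket. Pocket 88 x 54 mm; floor 40 mm wide, 20 mm above the underside; end walls and 6 mm thick corner lugs along the long sides rise 3 mm upright from the floor, then flare out 4 mm in the next 8 mm. The middle 52 mm of each long side is open for fingers down to the plate. Either end of the cover may lead
- long_nest_seat (a point): centre of the long nest's pocket floor, where the cover's flat face rests
- short_cover: loose short cover: cast-aluminium half-shell 64 long x 50 wide x 14 mm thick; one broad face flat, the other hollow with a 3 mm rim and four bosses. Starts leaning on end in the rack. Origin: middle of the lower end edge of the flat face; x along the length to the other end, y across, z out of the hollow side (solid: x 0 to 64, y -25 to 25, z 0 to 14 mm)
- short_cover_centre (a point): centre of the short cover's flat outer face, 32 mm along x from its origin
- short_nest: fixed grey nest on the jig plate; origin centre of underside, x along the pocket. Pocket 68 x 54 mm; floor 40 mm wide, 20 mm above the underside; end walls and 6 mm thick corner lugs along the long sides rise 3 mm upright from the floor, then flare out 4 mm in the next 8 mm. The middle 52 mm of each long side is open for fingers down to the plate. Either end of the cover may lead
- short_nest_seat (a point): centre of the short nest's pocket floor, where the cover's flat face rests
- rack: fixed black rack, base 130 x 300 mm, comb edges 28 mm high; origin under the covers' feet, mid-width. Stations at y = 66 and -66 mm (either cover at either): foot ledge 45 mm up and back rest leaning 30 deg from vertical towards +x, both 32 mm wide, rest 50 mm long, 5 mm thick. A cover stands with its flat face on the rest, hollow side looking to rack -x and 30 deg up
- jig_plate: fixed steel plate 160 x 290 x 12 mm; origin centre of its underside. The two nests stand on it at y = +67 and -67 mm, in either order
- spare_board: loose bystander: small light-green circuit board lying flat, 90 x 60 x 4 mm with components to 13 mm high; origin centre of underside
- tape_roll: loose bystander: amber tape roll lying flat, 68 mm across, 18 mm high; origin centre of underside
- driver: loose bystander: screwdriver lying flat, 150 mm long along its x
- dispenser: loose bystander: white bottle, 50 mm across, 100 mm tall; origin centre of underside
- screw_cup: loose bystander: steel bowl, 60 mm across, 35 mm high; origin centre of underside
- brush: loose bystander: hand brush lying flat, 160 mm long along its x
- reel: loose bystander: black component reel lying flat, 90 mm across, 12 mm high; origin centre of underside
There are look-alikes about, which are no part of the job. Leave any yellow look-alike of the long_cover alone. What is shaped like the short_cover but yellow is not meant.

How it is judged:
By the outcome, as a careful person would: the job done as asked, in the order asked, and still so for the second after the job is handed in, with the robot touching nothing.
It also fails if it takes over 58 s, if anything falls off the work surface, if the arm or the gripper's body presses on something with over 40 N, if the wrist force passes 120 N, or if a joint passes its speed limit or range.

### The arm

A 6-joint arm with a two-finger parallel gripper is mounted at the origin on the work surface. World frame = base frame: x ahead of the robot, y to its left, z up, the work surface at z = 0. Lengths are in m, angles in degrees, forces in N, time in s.
With the tool pointing down it reaches from about 0.4 to 0.825 m from the base axis. Payload 7 kg.
Tool frame: the origin (TCP) lies midway between the tips of the shut fingers; the grasp point (between the pads) lies 19 mm behind it; z points along the fingers, y is the line along which they close (so a half turn about z gives the same grasp; the last joint's range is limited). The gripper opens to 88 mm and grips with 3 to 60 N. Pads are 19 mm wide; open, the fingers measure 130 mm over their backs; the gripper's body (78 mm by 193 mm) begins 47 mm behind the grasp point.
Start: joints at [-57.519, 20.546, 0.682, 0, -70.136, -16.507], TCP at [0.186, -0.649, 0.227] pointing down, gripper open.
Joint ranges: [-176.03, 176.03], [-82.01, 121.73], [-58.28, 71.71], [-173.87, 95.51], [-174.79, -0.11], [-173.66, 173.66]. Speed limits (degrees/s): [136.94, 136.94, 172.46, 180, 180, 180].

### API

Orientations are given as [roll, pitch, yaw] about the fixed x, y, z axes, in that order (R = Rz(yaw) Ry(pitch) Rx(roll)).
In Python, from plant import get_state, optics, order gives the robot as it stands. The module is installed in compiled form; this text tells all that it offers.
- The arm moves only by the tool send_rows, never from a script. Its argument "moves" is a list of rows, each an object with "slide": the shift along the tool's x, y, z as a fraction of full scale, a list of three; "turn": the turn about the tool's z as a fraction of full scale; "gripper": the opening, from 0 (shut) to 1 (fully open). A call has exactly 5 rows; each row is the pose to reach, as a shift and turn from the pose commanded when the call began, along the tool's axes at that moment; what a row does not reach only later rows make up. Full scale, the value 1, is 150 mm for a shift and 90 degrees for a turn. A row lasts 1/12 s, in which the tool goes at most 41.7 mm and 7.16 degrees, less where a joint would pass 70% of its speed; a pose out of reach is approached as far as the arm can. A call with a number of a shift or a turn outside -1 to 1 is refused whole. A call with a gripper value outside its range is refused whole. The fingers move at their own pace and stop on an object; "newtons" is the grip in N (left out, the last holds). Time passes only in rows, so rows that repeat a pose let the fingers close, or fill a call up. It gives the time, the measured TCP pose, the force, the opening and the grip force at its end, in the units of the state.
- get_state(): the state, without advancing time (a new reading comes with each control period).
- optics.capture(name): name is "scene" or "side" or "wrist"; returns a dict with "img" (420x560x3 uint8, red, green, blue), "intrinsics" (3x3 intrinsics, pixels), "origin" and "attitude" of the camera in the world. Camera axes: x right, y down, z forward; pixel columns grow to the right and rows downward; lengths in m; the calibration is good to about 2 mm. The wrist camera is an equidistant fisheye: a pixel r from the principal point sees the ray r / f radians off the axis. A picture is of the moment at which its call begins. There is no depth.
- order.close_job(): hands the job in; it is judged then, once.
Trained networks look in the newest picture that a camera, given by its name, has taken for a name from the list of things; names that differ only in an ending like _2 or _b are one class to them, and where a whole thing is asked for, a point or a joint stands for the part that bears it (a point fixed in the world has none). Each returns a list of dicts, best first, with "p" (0 to 1); they miss things now and then, are a little off and sometimes report something else, mostly with a low value. They report only what shows in the picture. A call takes as long as a camera call. They do not tell look-alikes from the thing itself.
- optics.look_for(camera, name): "location" ([x, y, z] in m, in world coordinates, good to about 4 mm: the middle of the surface that is visible of it).
The state is a dict: "time_s": time; "joints": joint angles; "qd": joint speeds; "joint_torque": joint torques, N m; "tcp_pos": TCP position; "eef_rot": TCP orientation; "contact_force": force on the tool from outside, world axes, zero at the start; "moment": the same for the moment, N m; "gripper_width": finger opening in m; "gripper_force": force on a finger pad.
Only numpy, scipy, OpenCV 4.12 (cv2) and the standard library are available. Lean on these libraries where they do the work, as an engineer would, in place of code of your own. Each camera call takes 0.05 s, during which the arm holds its last target. There are 200 camera calls.

## Working session

There is one attempt and no reset: what is moved stays moved. The work goes in short steps, Python scripts to look and compute and a tool call to move; the robot and the scene stay as the last step left them, time stands still between calls to the robot, and variables do not carry over. Pictures are saved under pics/ and viewed, at most 10 in all, crops included, and the job is handed in when it is done.

Besides the shell and the picture viewer there is one more tool, called as name([rows], argument=value, ...), one row to a line, values as JSON. send_rows: Moves the arm, as the interface text tells. Shift numbers are shares of 150 mm and turn numbers shares of 90 degrees, none past 1 either way. Its arguments: {"type":"object","properties":{"moves":{"type":"array"},"newtons":{"type":"number"}},"required":["moves"]}

```bash
mkdir -p pics; cat > h.py <<'E'
from plant import get_state, optics, order
import numpy as np, cv2
from scipy.spatial.transform import Rotation as R
def cap(n,f=None):
    c=optics.capture(n)
    if f: cv2.imwrite(f,c["img"][:,:,::-1])
    return c
def proj(c,P):
    A=np.array(c["attitude"]); A=A if A.shape==(3,3) else R.from_euler('xyz',A,degrees=True).as_matrix()
    q=(np.atleast_2d(P)-c["origin"])@A; K=np.array(c["intrinsics"])
    return (q/q[:,2:])@K.T
E
python3 - <<'E'
from h import *
s=cap("scene","pics/scene.png"); d=cap("side","pics/side.png")
print(s["origin"],s["attitude"],s["intrinsics"]); print(d["origin"],d["attitude"])
for cam in("scene","side"):
  for n in["long_cover","short_cover","long_nest","short_nest","rack","jig_plate","long_cover_centre","short_cover_centre","long_nest_seat","short_nest_seat","dispenser"]:
    try: print(cam,n,[(round(r["p"],2),np.round(r["location"],3).tolist()) for r in optics.look_for(cam,n)[:3]])
    except Exception as e: print(n,e)
print(get_state())
i=np.hstack([s["img"],d["img"]])[:,:,::-1]
E
```

```text
[ 1.17865304 -0.48470499  1.33516065] [-1.46707198e+02 -1.30854739e-01  5.41742018e+01] [[517.65408648   0.         283.35854547]
 [  0.         517.65408648 208.97578001]
 [  0.           0.           1.        ]]
[0.13217217 0.98276393 0.84334165] [-1.24597463e+02  1.46317486e-01 -1.59165795e+02]
scene long_cover [(0.74, [0.409, -0.258, 0.006]), (0.68, [0.432, -0.425, 0.004]), (0.63, [0.609, -0.311, 0.12])]
scene short_cover [(0.73, [0.415, -0.111, 0.006]), (0.55, [0.785, -0.205, 0.066]), (0.54, [0.606, -0.174, 0.102])]
scene long_nest [(0.7, [0.559, 0.158, 0.032])]
scene short_nest [(0.79, [0.533, 0.285, 0.032])]
scene rack [(0.66, [0.591, -0.25, 0.014])]
scene jig_plate [(0.63, [0.566, 0.219, 0.018]), (0.23, [0.728, 0.208, 0.023])]
scene long_cover_centre [(0.76, [0.43, -0.419, 0.004]), (0.72, [0.41, -0.257, 0.002]), (0.44, [0.604, -0.311, 0.115])]
scene short_cover_centre [(0.6, [0.413, -0.114, 0.004])]
scene long_nest_seat [(0.95, [0.56, 0.153, 0.039]), (0.39, [0.783, -0.204, 0.067])]
scene short_nest_seat [(0.88, [0.532, 0.278, 0.034])]
scene dispenser [(0.84, [0.784, -0.206, 
[... 856 characters left out ...]
 0.018])]
{'time_s': 1.2, 'joints': array([-5.75199729e+01,  2.05467738e+01,  6.81934975e-01,  1.34074469e-03,
       -7.01368116e+01, -1.65088280e+01]), 'qd': array([ 0.0042014 , -0.04784813,  0.0154249 , -0.19047574,  0.10301784,
       -0.07178214]), 'joint_torque': array([ 9.27768197e-04, -5.82389188e+01,  2.93301970e+01,  7.00277343e+00,
        1.24771954e-02, -2.99402973e-05]), 'tcp_pos': array([ 0.18571757, -0.64892382,  0.22656061]), 'eef_rot': array([ 1.79998776e+02, -1.67798112e-03, -1.64028345e+02]), 'contact_force': array([ 0.68158562, -0.59291704,  0.4404413 ]), 'moment': array([-0.01960521,  0.00766723,  0.0512377 ]), 'gripper_force': 0.0, 'gripper_width': 0.08749867569000302}
```

View pics/scene.png

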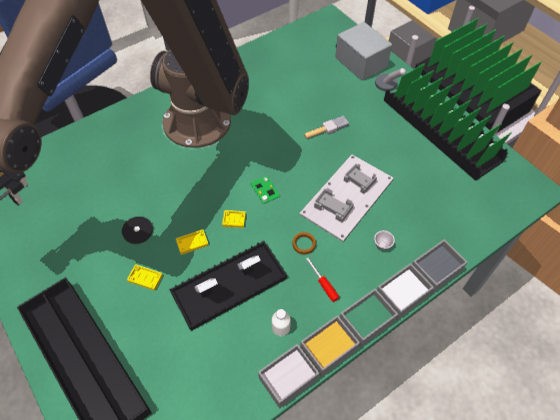

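View pics/side.png

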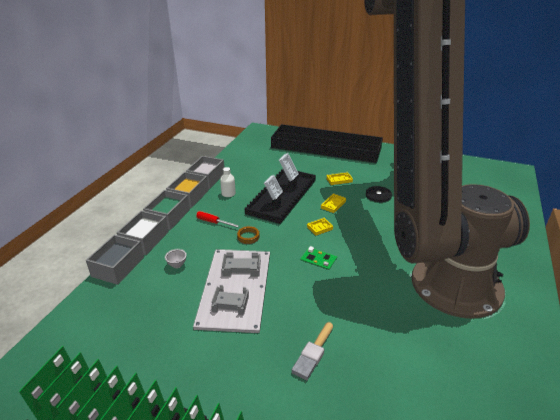

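Scene picture: the two white covers stand in the black rack at px (207,286), long, and (250,262), short. Three yellow look-alikes lie flat at (145,277), (192,241) and (234,219) and are not meant. Grey nests are at (334,205) and (361,178). The side view agrees: long (288,165), short (273,187). An enlarged crop should confirm this.

```bash
python3 - <<'E'
import cv2,numpy as np
s=cv2.imread("pics/scene.png");d=cv2.imread("pics/side.png")
r=lambda i,x,y,w,h:cv2.resize(i[y:y+h,x:x+w],(400,300),interpolation=cv2.INTER_CUBIC)
o=np.vstack([np.hstack([r(s,162,236,133,100),r(s,290,148,120,90)]),np.hstack([r(d,238,138,93,70),r(d,180,240,120,90)])])
cv2.imwrite("pics/crop.png",o)
E
```

```text
(no output)
```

View pics/crop.png

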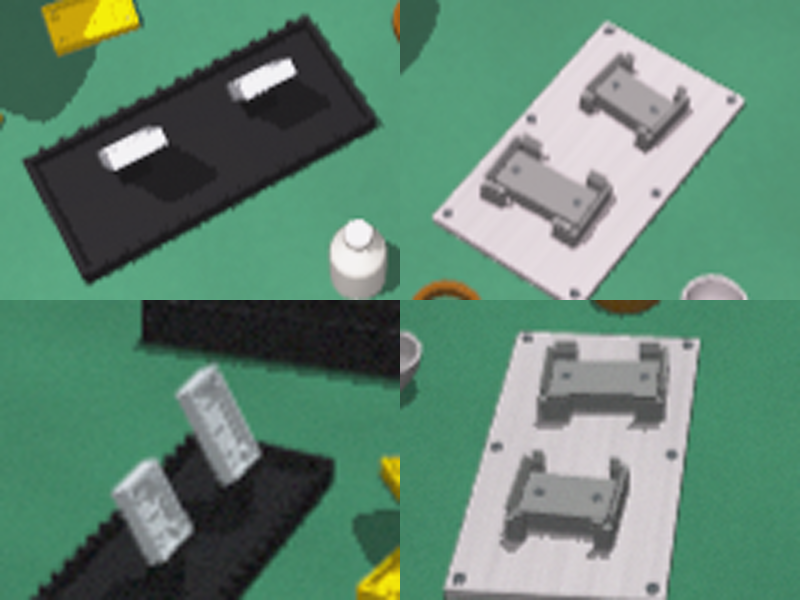

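The crop confirms it: the white covers lean in the rack with their hollow sides towards the robot, the taller one at the rack's left. The 88 mm nest is nearer the rack and the short nest farther. Next I fit the rack and plate poses.

```bash
cat >> h.py <<'E'
from scipy.optimize import least_squares
def pose(v): return np.array([[np.cos(v[2]),-np.sin(v[2])],[np.sin(v[2]),np.cos(v[2])]])
def place(v,p):
    p=np.atleast_2d(p).astype(float); q=p.copy(); q[:,:2]=p[:,:2]@pose(v).T+v[:2]; return q
def fit(obs,x0):  # obs: list (cam, pts3d local, px)
    f=lambda v:np.concatenate([(proj(c,place(v,P))[:,:2]-px).ravel() for c,P,px in obs])
    return least_squares(f,x0,loss="soft_l1")
E
python3 - <<'E'
from h import *
s=cap("scene");d=cap("side")
S=lambda a,x,y,k:np.array(a)/k+[x,y]
# plate corners scene: top(far left?), right, left, bottom
pc=lambda z,a,b:[[a/2,b/2,z],[a/2,-b/2,z],[-a/2,b/2,z],[-a/2,-b/2,z]]
P=np.array(pc(.012,.160,.290))
sp=S([[345,100],[175,302],[207,22],[33,217]],290,148,400/120)
dp=S([[45,293],[118,32],[267,303],[300,38]],180,240,400/120)
for x0 in([.55,.22,0],):
    r=fit([(s,P,sp),(d,P,dp)],x0);print("plate",r.x,np.degrees(r.x[2]));print(r.fun.round(1))
# rack corner rectangle at z=.028; base 130x300 (centre offset unknown along x)
Rk=np.array(pc(.028,.130,.300))
sr=S([[378,122],[90,278],[305,17],[26,160]],162,236,400/133)
r=fit([(s,Rk,sr)],[.6,-.25,0]);print("rack",r.x,np.degrees(r.x[2]),r.fun.round(1))
E
```

```text
plate [0.54518588 0.22362904 0.29610506] 16.965570191028068
[ 0.1 -2.   0.7  0.1 -0.6 -2.1 -0.4 -2.  -0.6 -1.1 -0.1 -0.5 -0.3 -0.7
 -0.1 -0.1]
rack [ 0.59538306 -0.2427121  -0.08774274] -5.027288818002821 [ 0.7 -0.7 -1.6  0.5  1.8 -0.7 -0.6  0.5]
```

send_rows([
  {"slide": [-0.25,0.11,0],"turn": 0,"gripper": 0.8},
  {"slide": [-0.5,0.22,0],"turn": 0,"gripper": 0.8},
  {"slide": [-0.75,0.34,0],"turn": 0,"gripper": 0.8},
  {"slide": [-1,0.45,0],"turn": 0,"gripper": 0.8},
  {"slide": [-1,0.45,0],"turn": 0,"gripper": 0.8},
])

```text
time_s: 1.72
tcp_pos: [0.3159, -0.5393, 0.227]
eef_rot: [-180.0, 0.1, -163.8]
contact_force: [-0.2, -0.4, -0.5]
gripper_width: 0.0705
gripper_force: 0.0
```

send_rows([
  {"slide": [-0.25,0.11,0],"turn": 0,"gripper": 0.8},
  {"slide": [-0.5,0.22,0],"turn": 0,"gripper": 0.8},
  {"slide": [-0.75,0.34,0],"turn": 0,"gripper": 0.8},
  {"slide": [-1,0.45,0],"turn": 0,"gripper": 0.8},
  {"slide": [-1,0.45,0],"turn": 0,"gripper": 0.8},
])

```text
time_s: 2.13
tcp_pos: [0.4416, -0.4329, 0.2267]
eef_rot: [-180.0, 0.1, -163.8]
contact_force: [-1.4, -0.6, -0.2]
gripper_width: 0.0698
gripper_force: 0.0
```

send_rows([
  {"slide": [-0.25,0.13,0],"turn": 0.06,"gripper": 0.8},
  {"slide": [-0.5,0.27,0],"turn": 0.12,"gripper": 0.8},
  {"slide": [-0.75,0.4,0],"turn": 0.18,"gripper": 0.8},
  {"slide": [-0.95,0.53,0],"turn": 0.23,"gripper": 0.8},
  {"slide": [-0.95,0.53,0],"turn": 0.23,"gripper": 0.8},
])

```text
time_s: 2.55
tcp_pos: [0.5561, -0.3167, 0.2262]
eef_rot: [180.0, 0.1, 175.2]
contact_force: [-0.7, -0.9, 0.2]
gripper_width: 0.07
gripper_force: 0.0
```

```bash
python3 - <<'E'
from h import *
w=cap("wrist","pics/w1.png"); print(w["origin"],w["attitude"],w["intrinsics"],get_state()["tcp_pos"])
for n in["long_cover","short_cover","long_cover_centre","short_cover_centre","rack"]:
    print(n,[(round(r["p"],2),np.round(r["location"],3).tolist()) for r in optics.look_for("wrist",n)[:3]])
i=cv2.imread("pics/w1.png");cv2.imwrite("pics/w1b.png",cv2.resize(i,(800,600)))
E
```

```text
[ 0.4766287  -0.30956505  0.38493833] [ 1.62948459e+02 -9.84418713e-03  8.51981900e+01] [[325.1922621    0.         276.61808386]
 [  0.         325.1922621  208.90600052]
 [  0.           0.           1.        ]] [ 0.55433894 -0.31835317  0.2262    ]
long_cover [(0.93, [0.591, -0.304, 0.086]), (0.65, [0.431, -0.422, 0.005]), (0.61, [0.41, -0.258, 0.012])]
short_cover [(0.87, [0.417, -0.112, 0.004]), (0.8, [0.596, -0.174, 0.076]), (0.49, [0.377, 0.023, 0.006])]
long_cover_centre [(0.92, [0.406, -0.255, 0.001]), (0.62, [0.592, -0.306, 0.085]), (0.57, [0.432, -0.426, 0.003])]
short_cover_centre [(0.95, [0.596, -0.181, 0.079]), (0.68, [0.417, -0.116, 0.003])]
rack [(0.89, [0.568, -0.253, 0.009])]
```

View pics/w1b.png

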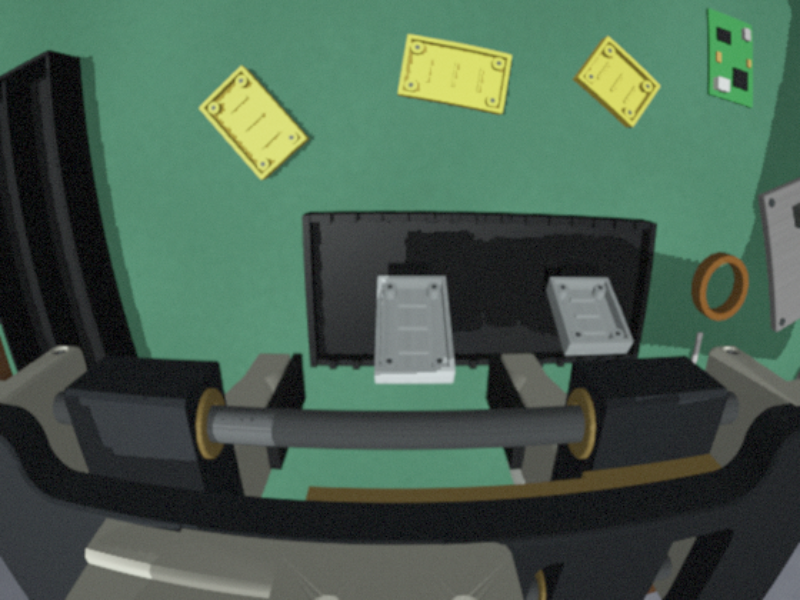

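Wrist picture: long cover with rim corners (377,277), (447,277), (454,374) and (375,375), in 800-wide pixels. Short cover corners are (548,278), (606,278), (629,345) and (570,348). Both show their hollow side towards the robot.

```bash
cat >> h.py <<'E'
def fproj(c,P):
    A=R.from_euler('xyz',c["attitude"],degrees=True).as_matrix(); q=(np.atleast_2d(P)-c["origin"])@A; K=np.array(c["intrinsics"])
    rho=np.hypot(q[:,0],q[:,1]); k=np.arctan2(rho,q[:,2])/rho
    return q[:,:2]*k[:,None]*K[0,0]+K[:2,2]
def lean(L,y0,z0=.045,a=60):
    a=np.radians(a); u=np.array([np.cos(a),0,np.sin(a)]); n=np.array([-np.sin(a),0,np.cos(a)])
    return lambda x,y,z: u*x+n*z+[0,y+y0,z0]
E
python3 - <<'E'
from h import *
w=cap("wrist"); print(w["origin"],get_state()["time_s"])
lp=np.array([[377,277],[447,277],[375,375],[454,374],[375,382],[455,381]])*.7
sp=np.array([[548,278],[606,278],[570,348],[629,345],[571,354],[632,351]])*.7
def pts(L):
    f=lean(L,0); return np.array([f(0,-.025,.014),f(0,.025,.014),f(L,-.025,.014),f(L,.025,.014),f(L,-.025,0),f(L,.025,0)])
def one(P,px,x0):
    return least_squares(lambda v:(fproj(w,place(v,P))-px).ravel(),x0)
for P,px,x0 in((pts(.084),lp,[.59,-.31,-.09]),(pts(.064),sp,[.6,-.18,-.09])):
    r=one(P,px,x0);print(r.x.round(4),np.degrees(r.x[2]),r.fun.round(1).tolist())
PP=np.vstack([pts(.084)+[0,-.066,0],pts(.064)+[0,.066,0]])
r=one(PP,np.vstack([lp,sp]),[.59,-.25,-.09]);print("rack",r.x,np.degrees(r.x[2]),r.fun.round(1).tolist())
for L,y in((.084,-.066),(.064,.066)):
    print(place(r.x,lean(L,y)(L/2,0,.007)))
E
```

```text
[ 0.47202048 -0.31459792  0.38549056] 2.9
[ 0.5705 -0.3105 -0.078 ] -4.470196777859495 [0.8, 0.4, -1.1, 0.2, 0.1, -2.0, 0.8, -1.8, 0.7, 1.5, -1.4, 1.7]
[ 0.5815 -0.1791 -0.0367] -2.105269300248342 [1.0, 1.2, 0.7, -0.3, 0.9, -1.5, 3.7, -3.0, -3.2, 2.7, -2.9, 1.1]
rack [ 0.57595618 -0.24451528 -0.07915728] -4.535378184667466 [1.0, 0.6, -1.0, 0.5, 0.3, -1.7, 1.0, -1.5, 0.9, 1.8, -1.2, 2.0, 1.8, -0.0, 1.3, 0.3, 0.6, -2.8, 3.2, -2.3, -4.0, 1.5, -3.8, 1.8]
[[ 0.5856283  -0.31148981  0.08487307]]
[[ 0.59108181 -0.17950777  0.07621281]]
```

```bash
cat >> h.py <<'E'
def to(x,y,z,yaw=None):
    s=get_state(); M=R.from_euler('xyz',s["eef_rot"],degrees=True).as_matrix()
    print("t",round(s["time_s"],2),"tcp",s["tcp_pos"].round(4),"rot",s["eef_rot"].round(1),"w",round(s["gripper_width"],4))
    print("slide",((np.array([x,y,z])-s["tcp_pos"])@M/.15).round(3), "turn", None if yaw is None else round(-((yaw-s["eef_rot"][2]+180)%360-180)/90,3))
E
python3 - <<'E'
from h import *
to(.591,-.306,.15,175.2); to(.591,-.306,.068)
E
```

```text
t 2.9 tcp [ 0.5513 -0.3219  0.2267] rot [-180.     0.   175.2] w 0.0696
slide [-0.255  0.128  0.512] turn 0.0
t 2.9 tcp [ 0.5513 -0.3219  0.2267] rot [-180.     0.   175.2] w 0.0696
slide [-0.255  0.128  1.058] turn None
```

send_rows([
  {"slide": [-0.13,0.06,0.1],"turn": 0,"gripper": 0.85},
  {"slide": [-0.255,0.128,0.25],"turn": 0,"gripper": 0.85},
  {"slide": [-0.255,0.128,0.4],"turn": 0,"gripper": 0.85},
  {"slide": [-0.255,0.128,0.4],"turn": 0,"gripper": 0.85},
  {"slide": [-0.255,0.128,0.4],"turn": 0,"gripper": 0.85},
])

```text
time_s: 3.32
tcp_pos: [0.5905, -0.3056, 0.1657]
eef_rot: [180.0, -0.2, 175.2]
contact_force: [-0.6, 0.4, 1.1]
gripper_width: 0.0743
gripper_force: 0.0
```

```bash
python3 - <<'E'
from h import *
cap("wrist");w=cap("wrist","pics/w2.png"); to(.591,-.306,.068)
for n in["long_cover","long_cover_centre"]:
    print(n,[(round(r["p"],2),np.round(r["location"],3).tolist()) for r in optics.look_for("wrist",n)[:3]])
# overlay predicted cover
i=w["img"][:,:,::-1].copy(); f=lean(.084,0)
P=np.array([f(0,-.025,.014),f(0,.025,.014),f(.084,.025,.014),f(.084,-.025,.014)])
q=fproj(w,place([.575,-.3055,-.08],P)); cv2.polylines(i,[q.round().astype(int)],True,(0,0,255),1)
cv2.imwrite("pics/w2o.png",cv2.resize(i[120:400,160:430],(780,600*780//800//1)))
E
```

```text
t 3.42 tcp [ 0.5919 -0.306   0.1682] rot [-1.800e+02  1.000e-01  1.752e+02] w 0.0746
slide [0.007 0.    0.668] turn None
long_cover [(0.83, [0.42, -0.257, 0.007]), (0.68, [0.592, -0.308, 0.086])]
long_cover_centre [(0.97, [0.433, -0.421, 0.003]), (0.68, [0.417, -0.253, 0.0]), (0.32, [0.572, -0.25, 0.01])]
```

View pics/w2o.png

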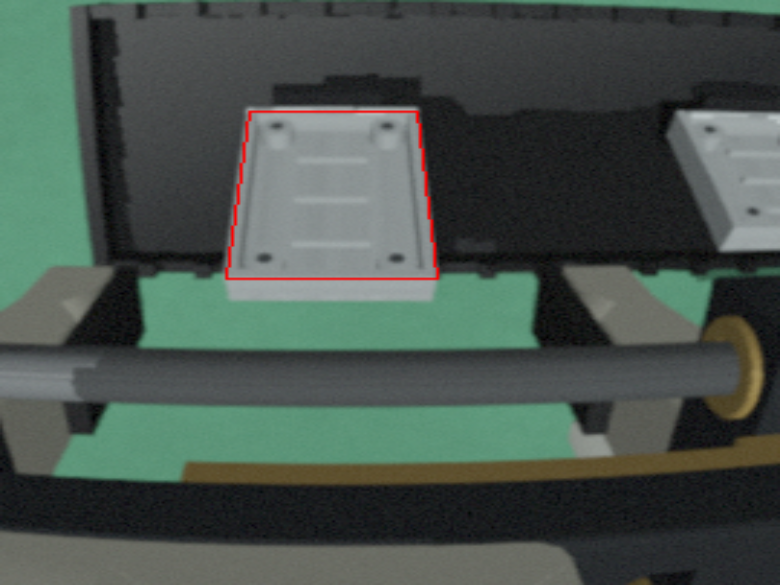

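The predicted outline (red) lies on the long cover's rim within a pixel, and the cover sits midway between the fingers. I'll go down, grip and lift.

send_rows([
  {"slide": [0.007,0,0.2],"turn": 0,"gripper": 0.85},
  {"slide": [0.007,0,0.4],"turn": 0,"gripper": 0.85},
  {"slide": [0.007,0,0.55],"turn": 0,"gripper": 0.85},
  {"slide": [0.007,0,0.667],"turn": 0,"gripper": 0.85},
  {"slide": [0.007,0,0.667],"turn": 0,"gripper": 0.85},
])

```text
time_s: 3.93
tcp_pos: [0.5887, -0.3045, 0.0638]
eef_rot: [179.9, -0.2, 175.2]
contact_force: [-1.5, -0.7, -0.5]
gripper_width: 0.0745
gripper_force: 0.0
```

send_rows([
  {"slide": [0,0,0],"turn": 0,"gripper": 0.4},
  {"slide": [0,0,0],"turn": 0,"gripper": 0.4},
  {"slide": [0,0,0],"turn": 0,"gripper": 0.4},
  {"slide": [0,0,0],"turn": 0,"gripper": 0.4},
  {"slide": [0,0,0],"turn": 0,"gripper": 0.4},
], newtons=30)

```text
time_s: 4.35
tcp_pos: [0.5918, -0.3055, 0.0684]
eef_rot: [-179.9, 0.2, 175.3]
contact_force: [-0.2, -2.0, 5.2]
gripper_width: 0.0498
gripper_force: 30.0
```

send_rows([
  {"slide": [0,0,-0.1],"turn": 0,"gripper": 0.4},
  {"slide": [0,0,-0.3],"turn": 0,"gripper": 0.4},
  {"slide": [0,0,-0.5],"turn": 0,"gripper": 0.4},
  {"slide": [0,0,-0.7],"turn": 0,"gripper": 0.4},
  {"slide": [0,0,-0.8],"turn": 0,"gripper": 0.4},
])

```text
time_s: 4.77
tcp_pos: [0.592, -0.3054, 0.1912]
eef_rot: [-179.9, 0.3, 175.3]
contact_force: [1.6, -1.0, -1.0]
gripper_width: 0.0498
gripper_force: 30.0
```

```bash
python3 - <<'E'
from h import *
cap("wrist");to(.5648,.1595,.18,-163)
E
```

```text
t 4.82 tcp [ 0.593  -0.3058  0.1934] rot [-179.9    0.5  175.3] w 0.05
slide [0.442 3.076 0.079] turn -0.241
```

send_rows([
  {"slide": [0.03,0.15,0],"turn": 0,"gripper": 0.4},
  {"slide": [0.06,0.4,0],"turn": 0,"gripper": 0.4},
  {"slide": [0.1,0.65,0],"turn": 0,"gripper": 0.4},
  {"slide": [0.15,0.9,0],"turn": 0,"gripper": 0.4},
  {"slide": [0.15,1,0],"turn": 0,"gripper": 0.4},
])

```text
time_s: 5.23
tcp_pos: [0.5796, -0.15, 0.1868]
eef_rot: [179.9, 0.0, 175.3]
contact_force: [-0.9, -0.9, -1.3]
gripper_width: 0.0498
gripper_force: 30.0
```

send_rows([
  {"slide": [0.03,0.2,0],"turn": -0.05,"gripper": 0.4},
  {"slide": [0.06,0.45,0],"turn": -0.1,"gripper": 0.4},
  {"slide": [0.1,0.7,0],"turn": -0.15,"gripper": 0.4},
  {"slide": [0.15,0.9,0],"turn": -0.2,"gripper": 0.4},
  {"slide": [0.15,1,0],"turn": -0.24,"gripper": 0.4},
])

```text
time_s: 5.65
tcp_pos: [0.5695, 0.0009, 0.1867]
eef_rot: [179.9, 0.0, -162.8]
contact_force: [0.0, -0.5, -1.5]
gripper_width: 0.0496
gripper_force: 30.0
```

```bash
python3 - <<'E'
from h import *
for k in range(4): w=cap("wrist","pics/w3.png")
to(.5648,.1595,.18,-163); print(w["origin"])
i=w["img"][:,:,::-1].copy()
import json; json.dump({k:np.array(w[k]).tolist() for k in("origin","attitude","intrinsics")},open("w3.json","w"))
v=[.545,.2236,.296]
a,b=.08,.145
P=[[a,b,.012],[a,-b,.012],[-a,-b,.012],[-a,b,.012]]
cv2.polylines(i,[fproj(w,place(v,P)).round().astype(int)],True,(0,0,255),1)
for L,y in((.088,-.067),(.068,.067)):
    a=L/2+.004;b=.031
    P=[[a,y+b,.043],[a,y-b,.043],[-a,y-b,.043],[-a,y+b,.043]]
    cv2.polylines(i,[fproj(w,place(v,P)).round().astype(int)],True,(0,255,255),1)
cv2.imwrite("pics/w3o.png",cv2.resize(i,(800,600),interpolation=cv2.INTER_CUBIC))
for n in["long_nest_seat","short_nest_seat"]:
    print(n,[(round(r["p"],2),np.round(r["location"],3).tolist()) for r in optics.look_for("wrist",n)[:3]])
E
```

```text
t 5.85 tcp [ 0.5704 -0.0018  0.1866] rot [ 180.    -0.  -163.1] w 0.0496
slide [-0.276  1.04   0.044] turn -0.001
[ 0.49429103 -0.02350538  0.34545827]
long_nest_seat [(0.83, [0.54, 0.149, 0.029])]
short_nest_seat [(0.98, [0.521, 0.273, 0.032])]
```

View pics/w3o.png

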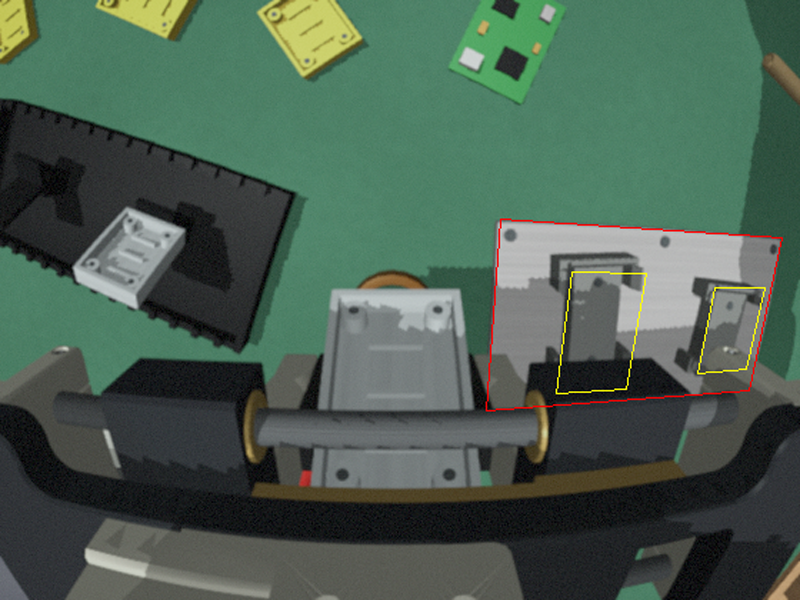

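The plate outline fits the image, but the nests sit slightly off from where I drew them. I'll check all three views in one composite.

```bash
python3 - <<'E'
from h import *
import json
w=json.load(open("w3.json")); s=cap("scene"); d=cap("side")
iw=cv2.imread("pics/w3.png"); isc=s["img"][:,:,::-1].copy(); isd=d["img"][:,:,::-1].copy()
v=[.545,.2236,.296]
def crop(i,x,y,W,H,f):
    k=400/W; o=cv2.resize(i[y:y+H,x:x+W],(400,300),interpolation=cv2.INTER_CUBIC)
    for L,yy in((.088,-.067),(.068,.067)):
        a=L/2;b=.020
        for z,c,aa,bb in((.032,(0,0,255),a,b),(.043,(0,255,255),a+.004,.031)):
            P=[[aa,yy+bb,z],[aa,yy-bb,z],[-aa,yy-bb,z],[-aa,yy+bb,z]]
            cv2.polylines(o,[(((f(place(v,P))[:,:2]-[x,y]+.5)*k).round()).astype(int)],True,c,1)
    return o
o=np.vstack([np.hstack([crop(isc,300,150,100,75,lambda P:proj(s,P)),crop(isd,190,240,100,75,lambda P:proj(d,P))]),
 np.hstack([crop(iw,350,150,200,150,lambda P:fproj(w,P)),np.zeros((300,400,3),np.uint8)])])
cv2.imwrite("pics/nests.png",o)
E
```

```text
(no output)
```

View pics/nests.png

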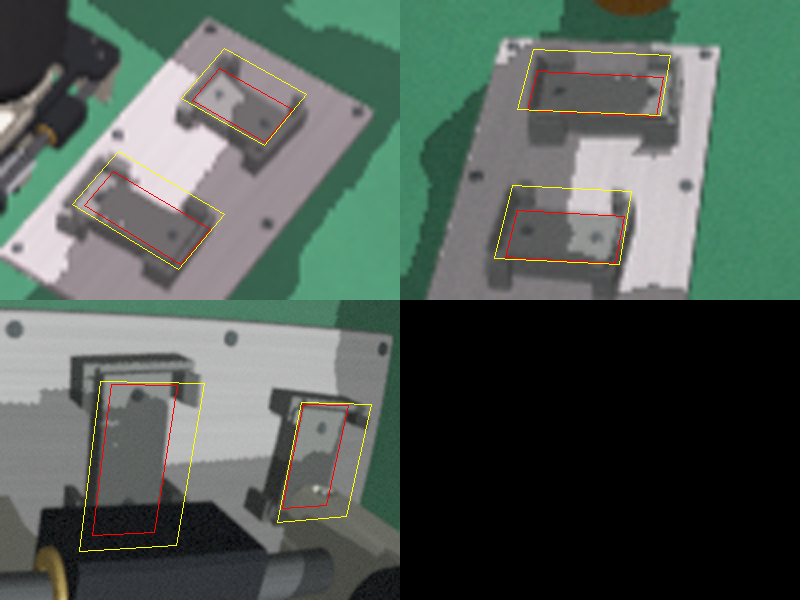

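```bash
cat >> h.py <<'E'
def back(c,px,z,fish=False):
    f=fproj if fish else (lambda c,P:proj(c,P)[:,:2])
    return least_squares(lambda v:(f(c,[v[0],v[1],z])-px).ravel(),[.55,.2]).x
E
python3 - <<'E'
from h import *
import json
w=json.load(open("w3.json")); s=cap("scene"); d=cap("side")
for n,a in {"long":[(s,[[324.5,199],[343.1,208.6]],0),(d,[[229.8,262.8],[253.2,263.1]],0),(w,[[418.5,197.5],[414,250]],1)],
 "short":[(s,[[358.1,174.4],[366.2,180.7]],0),(d,[[222,297.6],[239.4,299.1]],0),(w,[[510.5,214],[509,245]],1)]}.items():
    for c,p,f in a:
        q=[back(c,x,.032,f) for x in p]; m=(q[0]+q[1])/2; print(n,np.round(q,4).tolist(),"mid",m.round(4),"L",np.linalg.norm(q[0]-q[1]).round(4),"local",((m-[.545,.2236])@pose([0,0,.296])).round(4))
for c,px in((s,[[352.1,154.6],[393.5,178],[299.9,213.1]]),(w,[[349,154],[546,167]])):
    print([back(c,p,.012,"img" not in c).round(4).tolist() for p in px])
print(place([.545,.2236,.296],[[.08,.145,0],[-.08,.145,0],[-.08,-.145,0]]))
E
```

```text
long [[0.5303, 0.1418], [0.5906, 0.1656]] mid [0.5605 0.1537] L 0.0648 local [-0.0056 -0.0714]
long [[0.5866, 0.1678], [0.5262, 0.1463]] mid [0.5564 0.157 ] L 0.0641 local [-0.0085 -0.067 ]
long [[0.5297, 0.1454], [0.5871, 0.1665]] mid [0.5584 0.156 ] L 0.0612 local [-0.0069 -0.0686]
short [[0.5184, 0.2861], [0.552, 0.2906]] mid [0.5352 0.2884] L 0.0339 local [0.0095 0.0648]
short [[0.5474, 0.2926], [0.5046, 0.2819]] mid [0.526  0.2873] L 0.0441 local [0.0004 0.0664]
short [[0.508, 0.2826], [0.5453, 0.304]] mid [0.5266 0.2933] L 0.0429 local [0.0028 0.072 ]
[[0.4345, 0.3348], [0.5851, 0.3802], [0.5175, 0.0584]]
[[0.5123, 0.0612], [0.4289, 0.3373]]
[[0.57922488 0.3856298  0.        ]
 [0.42618313 0.33895836 0.        ]
 [0.51077512 0.0615702  0.        ]]
```

send_rows([
  {"slide": [-0.15,0.15,0],"turn": 0,"gripper": 0.4},
  {"slide": [-0.35,0.35,0],"turn": 0,"gripper": 0.4},
  {"slide": [-0.55,0.55,0],"turn": 0,"gripper": 0.4},
  {"slide": [-0.75,0.75,0],"turn": 0,"gripper": 0.4},
  {"slide": [-0.95,0.95,0],"turn": 0,"gripper": 0.4},
])

```text
time_s: 6.57
tcp_pos: [0.6651, 0.1738, 0.1866]
eef_rot: [180.0, 0.0, -163.2]
contact_force: [0.4, -0.5, -0.9]
gripper_width: 0.0496
gripper_force: 30.0
```

```bash
python3 - <<'E'
from h import *
import json
for k in range(5): w=cap("wrist","pics/w4.png")
to(.5584,.1556,.18,-163)
json.dump({k:np.array(w[k]).tolist() for k in("origin","attitude","intrinsics")},open("w4.json","w"))
i=w["img"][:,:,::-1].copy(); v=[.545,.2236,.296]
q=fproj(w,place(v,[[0,-.067,.032],[0,.067,.032]])); print(q.round(0))
for n in["long_nest_seat","short_nest_seat"]:
    print(n,[(round(r["p"],2),np.round(r["location"],3).tolist()) for r in optics.look_for("wrist",n)[:3]])
x0=int(max(0,q[:,0].min()-100)); y0=int(max(0,q[:,1].min()-80)); c=i[y0:y0+240,x0:x0+320]; print(x0,y0,c.shape)
cv2.imwrite("pics/w4c.png",cv2.resize(c,None,fx=2.5,fy=2.5,interpolation=cv2.INTER_CUBIC))
E
```

```text
t 6.82 tcp [0.664  0.1725 0.1857] rot [-1.800e+02 -1.000e-01 -1.631e+02] w 0.0497
slide [0.706 0.097 0.039] turn -0.002
[[293.  92.]
 [424. 100.]]
long_nest_seat [(0.85, [0.554, 0.156, 0.033]), (0.57, [0.656, 0.173, 0.195])]
short_nest_seat [(0.63, [0.53, 0.283, 0.035]), (0.15, [0.659, 0.174, 0.194])]
192 11 (240, 320, 3)
```

View pics/w4c.png

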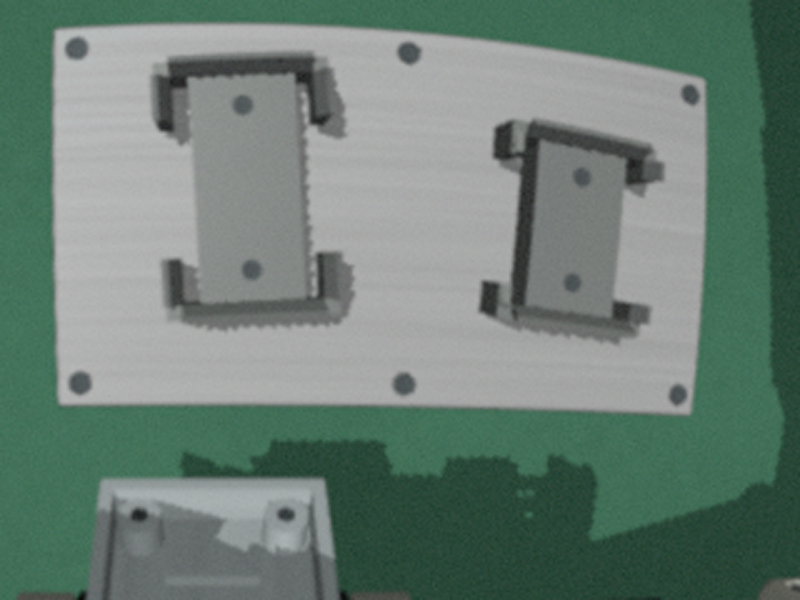

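Clear view: long-nest floor corners are at crop (188,77), (297,73), (309,299) and (201,303), and the short-nest ones at (541,140), (627,157), (613,315) and (525,305). Each nest stands at a slight yaw of its own on the plate. I fit each separately.

```bash
python3 - <<'E'
from h import *
import json
w=json.load(open("w4.json"))
def F(P,px,x0):
    px=np.array(px)/2.5+[192,11]-.3
    r=least_squares(lambda v:(fproj(w,place(v,P))-px).ravel(),x0); print(r.x.round(4),np.degrees(r.x[2]).round(2),r.fun.round(1).tolist()); return r.x
rect=lambda a,b,z:np.array([[-a,-b,z],[-a,b,z],[a,b,z],[a,-b,z]])
l=F(rect(.044,.02,.032),[[188,77],[297,73],[309,299],[201,303]],[.56,.16,.3])
h=F(rect(.034,.02,.032),[[541,140],[627,157],[613,315],[525,305]],[.53,.29,.3])
F(rect(.08,.145,.012),[[55,30],[706,80],[690,414],[58,405]],[.54,.22,.3])
for p in([[243,104],[251,269]],[[582,176],[572,282]]):
    q=[back(w,np.array(x)/2.5+[192,11]-.3,.032,True) for x in p]; print((q[0]+q[1])/2,np.degrees(np.arctan2(*(q[1]-q[0])[::-1])),np.linalg.norm(q[1]-q[0]))
# tilt of held cover: 
E
```

```text
[0.5587 0.1564 0.3496] 20.03 [0.7, 0.1, -0.6, 0.1, -0.8, -0.3, 0.6, 0.0]
[0.5284 0.2873 0.2319] 13.29 [-0.2, -0.4, -0.1, -0.1, -0.3, 0.7, 0.6, -0.2]
[0.5477 0.2225 0.2944] 16.87 [-0.5, -0.9, 0.1, -0.6, 0.6, 1.0, 0.1, 0.6]
[0.55873818 0.15560222] 19.70601516593289 0.06412752500129905
[0.52863432 0.28676288] 12.817931332626454 0.044193587268714384
```

```bash
python3 - <<'E'
from h import *
import json
w=json.load(open("w4.json")); g=np.array([.664,.1725,.1857+.019])
for s in(.042,.044,.046):
  for a in(55,60,65,70):
    f=lean(0,0,0,a); P=np.array([f(0,-.025,.014),f(0,.025,.014)])-f(s,0,.007)
    print(s,a,fproj(w,place([g[0],g[1],np.radians(16.9)],P+[0,0,g[2]])).round(1).tolist())
to(.5587,.156,.12,-160)
E
```

```text
0.042 55 [[228.4, 204.0], [319.8, 204.0]]
0.042 60 [[229.3, 207.5], [319.1, 207.5]]
0.042 65 [[230.0, 211.4], [318.4, 211.4]]
0.042 70 [[230.7, 215.6], [317.7, 215.6]]
0.044 55 [[228.7, 201.2], [319.5, 201.2]]
0.044 60 [[229.6, 204.9], [318.7, 204.9]]
0.044 65 [[230.4, 209.0], [318.0, 209.1]]
0.044 70 [[231.1, 213.5], [317.4, 213.5]]
0.046 55 [[229.1, 198.4], [319.2, 198.4]]
0.046 60 [[230.0, 202.4], [318.4, 202.4]]
0.046 65 [[230.8, 206.7], [317.7, 206.7]]
0.046 70 [[231.5, 211.4], [317.1, 211.4]]
t 6.92 tcp [0.6639 0.1716 0.1866] rot [-180.    -0.  -163.2] w 0.0498
slide [0.701 0.103 0.444] turn -0.036
```

```bash
python3 - <<'E'
from h import *
to(.5474,.1519,.187,-160)
E
```

```text
t 6.92 tcp [0.6639 0.1716 0.1866] rot [-180.    -0.  -163.2] w 0.0498
slide [ 0.781  0.099 -0.003] turn -0.036
```

send_rows([
  {"slide": [0.1,0.01,0],"turn": 0,"gripper": 0.4},
  {"slide": [0.3,0.04,0],"turn": -0.02,"gripper": 0.4},
  {"slide": [0.55,0.07,0],"turn": -0.036,"gripper": 0.4},
  {"slide": [0.72,0.09,0],"turn": -0.036,"gripper": 0.4},
  {"slide": [0.781,0.099,0],"turn": -0.036,"gripper": 0.4},
])

```text
time_s: 7.33
tcp_pos: [0.5444, 0.1509, 0.1874]
eef_rot: [180.0, 0.0, -160.0]
contact_force: [-0.9, -1.2, -1.5]
gripper_width: 0.0496
gripper_force: 30.0
```

send_rows([
  {"slide": [0,0,0.1],"turn": 0,"gripper": 0.4},
  {"slide": [0,0,0.3],"turn": 0,"gripper": 0.4},
  {"slide": [0,0,0.55],"turn": 0,"gripper": 0.4},
  {"slide": [0,0,0.73],"turn": 0,"gripper": 0.4},
  {"slide": [0,0,0.76],"turn": 0,"gripper": 0.4},
])

```text
time_s: 7.75
tcp_pos: [0.5451, 0.1506, 0.0686]
eef_rot: [-180.0, -0.4, -160.0]
contact_force: [-1.0, -0.2, -2.0]
gripper_width: 0.0494
gripper_force: 30.0
```

```bash
python3 - <<'E'
from h import *
for k in range(3): cap("wrist")
to(.5474,.1519,.055,-160);print(get_state()["contact_force"])
E
```

```text
t 7.9 tcp [0.5486 0.1528 0.0737] rot [-180.     0.  -159.9] w 0.0498
slide [ 0.01  -0.003  0.125] turn 0.001
[0.15217774 0.44268015 0.44993998]
```

send_rows([
  {"slide": [0,0,0.03],"turn": 0,"gripper": 0.4},
  {"slide": [0,0,0.06],"turn": 0,"gripper": 0.4},
  {"slide": [0,0,0.09],"turn": 0,"gripper": 0.4},
  {"slide": [0,0,0.115],"turn": 0,"gripper": 0.4},
  {"slide": [0,0,0.115],"turn": 0,"gripper": 0.4},
], newtons=15)

```text
time_s: 8.32
tcp_pos: [0.5481, 0.1532, 0.0552]
eef_rot: [-180.0, 0.0, -159.9]
contact_force: [1.2, -0.1, 0.1]
gripper_width: 0.0498
gripper_force: 15.0
```

send_rows([
  {"slide": [0,0,0.007],"turn": 0,"gripper": 0.4},
  {"slide": [0,0,0.014],"turn": 0,"gripper": 0.4},
  {"slide": [0,0,0.014],"turn": 0,"gripper": 0.4},
  {"slide": [0,0,0.014],"turn": 0,"gripper": 0.4},
  {"slide": [0,0,0.014],"turn": 0,"gripper": 0.4},
])

```text
time_s: 8.73
tcp_pos: [0.549, 0.1535, 0.0545]
eef_rot: [-180.0, 0.1, -159.8]
contact_force: [0.8, -0.7, 6.3]
gripper_width: 0.05
gripper_force: 15.0
```

send_rows([
  {"slide": [-0.024,0,0.012],"turn": 0,"gripper": 0.4},
  {"slide": [-0.047,0,0.025],"turn": 0,"gripper": 0.4},
  {"slide": [-0.069,0,0.039],"turn": 0,"gripper": 0.4},
  {"slide": [-0.097,0,0.062],"turn": 0,"gripper": 0.4},
  {"slide": [-0.125,0,0.091],"turn": 0,"gripper": 0.4},
])

```text
time_s: 9.15
tcp_pos: [0.5662, 0.1599, 0.0404]
eef_rot: [180.0, 0.1, -159.9]
contact_force: [-0.1, -0.7, 3.6]
gripper_width: 0.05
gripper_force: 15.0
```

```bash
python3 - <<'E'
from h import *
for k in range(2): w=cap("wrist")
d=cap("side"); to(.5587,.156,.020,-160); s=get_state(); print(s["contact_force"])
X=(s["tcp_pos"][:2]-[.5587,.156])@[.94,.342]; print("X",X)
iw=w["img"][:,:,::-1]; a=iw[170:400,160:440]; b=d["img"][230:300,190:280,::-1]
cv2.imwrite("pics/p1.png",np.hstack([cv2.resize(a,(400,330)),cv2.resize(b,(400,330))]))
E
```

```text
t 9.3 tcp [0.5664 0.1599 0.0397] rot [-1.800e+02  1.000e-01 -1.599e+02] w 0.0495
slide [ 0.058 -0.007  0.132] turn 0.001
[2.90175925 0.0886658  1.43062771]
X 0.008610289021987915
```

View pics/p1.png

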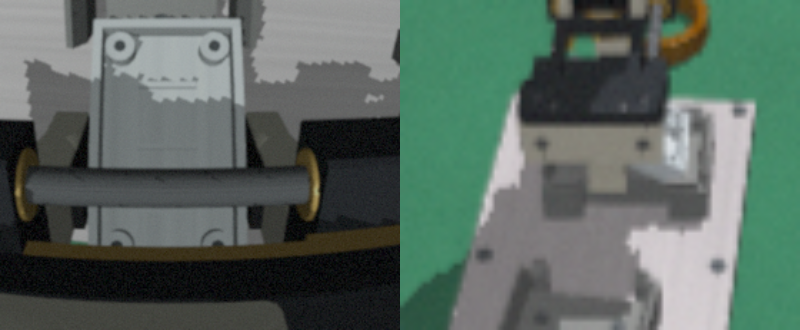

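send_rows([
  {"slide": [0.007,0,0.018],"turn": 0,"gripper": 0.4},
  {"slide": [0.015,0,0.036],"turn": 0,"gripper": 0.4},
  {"slide": [0.021,0,0.06],"turn": 0,"gripper": 0.4},
  {"slide": [0.027,0,0.083],"turn": 0,"gripper": 0.4},
  {"slide": [0.037,0,0.108],"turn": 0,"gripper": 0.4},
])

```text
time_s: 9.72
tcp_pos: [0.5634, 0.159, 0.0252]
eef_rot: [180.0, 0.4, -159.8]
contact_force: [6.1, -0.5, 5.7]
gripper_width: 0.0496
gripper_force: 15.0
```

send_rows([
  {"slide": [0.002,0,0.01],"turn": 0,"gripper": 0.4},
  {"slide": [0.003,0,0.02],"turn": 0,"gripper": 0.4},
  {"slide": [0.003,0,0.03],"turn": 0,"gripper": 0.4},
  {"slide": [0.003,0,0.03],"turn": 0,"gripper": 0.4},
  {"slide": [0.003,0,0.03],"turn": 0,"gripper": 0.4},
])

```text
time_s: 10.13
tcp_pos: [0.5611, 0.1581, 0.0196]
eef_rot: [180.0, 0.2, -159.9]
contact_force: [4.3, -0.8, 3.5]
gripper_width: 0.0496
gripper_force: 15.0
```

```bash
python3 - <<'E'
from h import *
cap("wrist"); s=get_state(); to(.5587,.156,.020,-160); print(s["contact_force"],s["moment"],(s["tcp_pos"][:2]-[.5587,.156])@[.94,.342])
E
```

```text
t 10.18 tcp [0.561  0.158  0.0195] rot [ 1.800e+02  1.000e-01 -1.599e+02] w 0.0502
slide [ 0.019 -0.007 -0.003] turn 0.002
[ 4.4629683  -0.64525699  3.01756642] [-0.23321178 -1.49530167  0.07281516] 0.0028197388790329857
```

send_rows([
  {"slide": [-0.004,0,0.006],"turn": 0,"gripper": 0.4},
  {"slide": [-0.006,0,0.012],"turn": 0,"gripper": 0.4},
  {"slide": [-0.006,0,0.015],"turn": 0,"gripper": 0.4},
  {"slide": [-0.006,0,0.015],"turn": 0,"gripper": 0.4},
  {"slide": [-0.006,0,0.015],"turn": 0,"gripper": 0.4},
])

```text
time_s: 10.6
tcp_pos: [0.5609, 0.1579, 0.0166]
eef_rot: [180.0, 0.0, -159.9]
contact_force: [5.1, -1.3, 3.0]
gripper_width: 0.05
gripper_force: 15.0
```

send_rows([
  {"slide": [-0.004,0,0.004],"turn": 0,"gripper": 0.4},
  {"slide": [-0.007,0,0.008],"turn": 0,"gripper": 0.4},
  {"slide": [-0.01,0,0.01],"turn": 0,"gripper": 0.4},
  {"slide": [-0.01,0,0.01],"turn": 0,"gripper": 0.4},
  {"slide": [-0.01,0,0.01],"turn": 0,"gripper": 0.4},
])

```text
time_s: 11.02
tcp_pos: [0.5612, 0.158, 0.0146]
eef_rot: [-180.0, -0.1, -159.9]
contact_force: [0.9, -0.2, 1.8]
gripper_width: 0.0499
gripper_force: 15.0
```

```bash
python3 - <<'E'
from h import *
w=cap("wrist","pics/p2.png"); s=get_state(); print(s["tcp_pos"],s["contact_force"],s["moment"])
# predicted pixel of rim corners if seated flat, vs tilted
from scipy.spatial.transform import Rotation as R
for a in(0,5,10):
    f=lean(0,0,.032,a); P=[f(x,y,.014)+[-.042,0,0] for x,y in((0,-.025),(0,.025),(.084,.025),(.084,-.025))]
    print(a,fproj(w,place([.5587,.156,.3496],P)).round(1).tolist())
E
```

```text
[0.56120521 0.15795258 0.01461729] [0.02320031 0.54543799 1.67919988] [-0.10850393  0.01112635  0.02345529]
0 [[212.0, 198.0], [333.7, 198.1], [321.5, 355.0], [225.4, 354.7]]
5 [[211.9, 195.1], [333.9, 195.2], [323.4, 362.3], [223.3, 361.9]]
10 [[211.8, 192.2], [333.9, 192.2], [325.4, 369.0], [221.0, 368.6]]
```

send_rows([
  {"slide": [0,0,0],"turn": 0,"gripper": 0.6},
  {"slide": [0,0,0],"turn": 0,"gripper": 0.7},
  {"slide": [0,0,0],"turn": 0,"gripper": 0.75},
  {"slide": [0,0,0],"turn": 0,"gripper": 0.75},
  {"slide": [0,0,0],"turn": 0,"gripper": 0.75},
])

```text
time_s: 11.48
tcp_pos: [0.5618, 0.1582, 0.0149]
eef_rot: [-180.0, -0.0, -159.9]
contact_force: [-0.4, -0.6, 0.5]
gripper_width: 0.0656
gripper_force: 0.0
```

send_rows([
  {"slide": [0,0,-0.1],"turn": 0,"gripper": 0.75},
  {"slide": [0,0,-0.3],"turn": 0,"gripper": 0.75},
  {"slide": [0,0,-0.55],"turn": 0,"gripper": 0.75},
  {"slide": [0,0,-0.8],"turn": 0,"gripper": 0.75},
  {"slide": [0,0,-1],"turn": 0,"gripper": 0.75},
])

```text
time_s: 11.9
tcp_pos: [0.5624, 0.1584, 0.1679]
eef_rot: [180.0, 0.1, -159.9]
contact_force: [0.5, 0.1, 0.1]
gripper_width: 0.0657
gripper_force: 0.0
```

```bash
python3 - <<'E'
from h import *
for k in range(5): w=cap("wrist","pics/p3.png")
s=get_state(); print(s["tcp_pos"],s["time_s"],s["contact_force"])
for n in["long_cover","long_cover_centre","short_cover"]:
    print(n,[(round(r["p"],2),np.round(r["location"],3).tolist()) for r in optics.look_for("wrist",n)[:4]])
# bright mask of the cover: min-area rect of the largest bright blob near nest
g=w["img"].astype(int); hsv=cv2.cvtColor(w["img"],cv2.COLOR_RGB2HSV)
for a in(0,5,10):
    f=lean(0,0,.032,a); P=[f(x,y,.014)+[-.042,0,0] for x,y in((0,-.025),(0,.025),(.084,.025),(.084,-.025))]
    q=fproj(w,place([.5587,.156,.3496],P)); print(a,q.round(1).tolist())
    if a==0: c=q.mean(0)
gray=hsv[:,:,2]; cx=int(c[0])
print("col",cx,[int(v) for v in gray[:,cx-1:cx+2].mean(1)][int(c[1])-75:int(c[1])+75])
E
```

```text
[0.56156085 0.15818302 0.16485462] 12.15 [-0.02101882 -0.12878098 -0.95129884]
long_cover [(0.59, [0.556, 0.156, 0.034]), (0.47, [0.444, -0.222, 0.014])]
long_cover_centre [(0.83, [0.558, 0.158, 0.035])]
short_cover [(0.64, [0.436, -0.102, 0.005]), (0.48, [0.586, -0.151, 0.052])]
0 [[245.4, 150.8], [303.5, 150.8], [301.3, 241.4], [247.6, 241.4]]
5 [[245.4, 149.4], [303.5, 149.4], [302.0, 243.0], [246.9, 242.9]]
10 [[245.4, 148.0], [303.5, 148.0], [302.6, 243.9], [246.2, 243.8]]
col 274 [174, 174, 172, 169, 168, 168, 168, 166, 167, 168, 170, 170, 172, 170, 171, 170, 165, 148, 108, 82, 104, 113, 108, 81, 69, 64, 73, 99, 145, 177, 184, 180, 174, 182, 183, 183, 184, 182, 183, 182, 183, 183, 183, 182, 183, 183, 182, 182, 174, 166, 173, 176, 178, 182, 183, 184, 182, 183, 182, 183, 183, 184, 182, 183, 183, 183, 182, 182, 184, 184, 179, 161, 148, 167, 180, 181, 183, 182, 174, 155, 139, 136, 133, 134, 135, 135, 135, 136, 136, 134, 136, 135, 133, 122, 113, 127, 136, 137, 135, 135, 135, 136, 134, 136, 134, 134, 134, 134, 136, 134, 135, 133, 120, 93, 81, 81, 102, 127, 132, 113, 78, 63, 58, 57, 57, 61, 71, 83, 103, 108, 107, 107, 105, 105, 108, 106, 107, 106, 107, 108, 108, 108, 109, 109, 108, 107, 108, 100, 80, 89]
```

Numerically the long cover's rim spans rows 149–240, against 151–241 predicted for flat and seated, so it lies flat within about 1–2°. Now the short cover.

send_rows([
  {"slide": [0.05,-0.2,0],"turn": 0,"gripper": 0.85},
  {"slide": [0.1,-0.45,0],"turn": 0,"gripper": 0.85},
  {"slide": [0.18,-0.7,0],"turn": 0,"gripper": 0.85},
  {"slide": [0.25,-0.9,0],"turn": 0,"gripper": 0.85},
  {"slide": [0.27,-1,0],"turn": 0,"gripper": 0.85},
])

```text
time_s: 12.72
tcp_pos: [0.5744, 0.0003, 0.1638]
eef_rot: [180.0, -0.2, -160.0]
contact_force: [-0.2, 0.4, -0.3]
gripper_width: 0.0746
gripper_force: 0.0
```

send_rows([
  {"slide": [0.05,-0.2,0],"turn": 0.06,"gripper": 0.85},
  {"slide": [0.1,-0.45,0],"turn": 0.13,"gripper": 0.85},
  {"slide": [0.18,-0.7,0],"turn": 0.2,"gripper": 0.85},
  {"slide": [0.25,-0.9,0],"turn": 0.27,"gripper": 0.85},
  {"slide": [0.27,-1,0],"turn": 0.276,"gripper": 0.85},
])

```text
time_s: 13.13
tcp_pos: [0.588, -0.1545, 0.1635]
eef_rot: [-180.0, -0.2, 174.8]
contact_force: [0.5, -0.0, 0.4]
gripper_width: 0.0745
gripper_force: 0.0
```

```bash
python3 - <<'E'
from h import *
for k in range(4): w=cap("wrist","pics/w5.png")
to(.5965,-.1745,.15,175.2); to(.5965,-.1745,.059)
print([(round(r["p"],2),np.round(r["location"],3).tolist()) for r in optics.look_for("wrist","short_cover")[:4]])
f=lean(0,0); P=np.array([f(0,-.025,.014),f(0,.025,.014),f(.064,.025,.014),f(.064,-.025,.014)])
q=fproj(w,place([.5858,-.1737,-.0792],P)); print(q.round(1).tolist())
g=cv2.cvtColor(w["img"],cv2.COLOR_RGB2GRAY).astype(int)
r=int(q[:,1].mean()); c=int(q[:,0].mean())
print("row",r,int(q[:,0].min())-20,g[r-1:r+2,int(q[:,0].min())-20:int(q[:,0].max())+20].mean(0).astype(int).tolist())
print("col",c,int(q[:,1].min())-20,g[int(q[:,1].min())-20:int(q[:,1].max())+20,c-1:c+2].mean(1).astype(int).tolist())
E
```

```text
t 13.33 tcp [ 0.5886 -0.1516  0.1638] rot [-1.800e+02 -1.000e-01  1.752e+02] w 0.0746
slide [-0.066 -0.148  0.092] turn 0.0
t 13.33 tcp [ 0.5886 -0.1516  0.1638] rot [-1.800e+02 -1.000e-01  1.752e+02] w 0.0746
slide [-0.067 -0.148  0.699] turn None
[(0.93, [0.597, -0.172, 0.078]), (0.91, [0.418, -0.11, 0.004])]
[[222.4, 191.6], [280.3, 191.2], [281.1, 252.4], [213.0, 252.1]]
row 221 193 [54, 52, 49, 54, 52, 51, 53, 52, 50, 55, 54, 53, 52, 51, 55, 53, 55, 55, 52, 52, 51, 60, 112, 171, 191, 191, 172, 127, 108, 127, 149, 150, 146, 145, 144, 148, 158, 175, 188, 193, 194, 193, 194, 188, 171, 155, 149, 148, 148, 148, 147, 146, 146, 147, 149, 150, 152, 150, 151, 150, 147, 147, 149, 148, 150, 149, 148, 149, 151, 152, 152, 150, 149, 147, 147, 147, 149, 148, 149, 150, 147, 149, 149, 149, 149, 143, 100, 51, 33, 33, 35, 37, 33, 36, 35, 39, 34, 35, 36, 36, 40, 36, 38, 38, 35, 36, 33, 34]
col 249 171 [57, 54, 55, 52, 49, 47, 44, 45, 33, 30, 24, 21, 28, 30, 28, 28, 29, 27, 41, 86, 127, 149, 161, 168, 169, 169, 171, 169, 167, 166, 158, 153, 151, 149, 149, 149, 151, 151, 151, 156, 164, 168, 161, 152, 148, 151, 150, 150, 151, 151, 150, 151, 150, 152, 161, 168, 165, 157, 151, 151, 151, 151, 150, 150, 150, 152, 150, 150, 150, 153, 162, 168, 163, 155, 150, 148, 150, 150, 149, 148, 153, 165, 169, 169, 170, 169, 167, 167, 168, 169, 169, 152, 92, 49, 59, 88, 120, 132, 134, 133, 135]
```

send_rows([
  {"slide": [-0.067,-0.155,0.05],"turn": 0,"gripper": 0.85},
  {"slide": [-0.067,-0.155,0.25],"turn": 0,"gripper": 0.85},
  {"slide": [-0.067,-0.155,0.45],"turn": 0,"gripper": 0.85},
  {"slide": [-0.067,-0.155,0.62],"turn": 0,"gripper": 0.85},
  {"slide": [-0.067,-0.155,0.7],"turn": 0,"gripper": 0.85},
])

```text
time_s: 13.8
tcp_pos: [0.5952, -0.1738, 0.0565]
eef_rot: [180.0, -0.3, 175.3]
contact_force: [-1.1, -0.3, -0.4]
gripper_width: 0.0744
gripper_force: 0.0
```

send_rows([
  {"slide": [0,0,0],"turn": 0,"gripper": 0.8},
  {"slide": [0,0,0],"turn": 0,"gripper": 0.4},
  {"slide": [0,0,0],"turn": 0,"gripper": 0.4},
  {"slide": [0,0,0],"turn": 0,"gripper": 0.4},
  {"slide": [0,0,0],"turn": 0,"gripper": 0.4},
], newtons=30)

```text
time_s: 14.22
tcp_pos: [0.5984, -0.1752, 0.0618]
eef_rot: [180.0, 0.2, 175.3]
contact_force: [-0.4, 1.7, 4.3]
gripper_width: 0.0497
gripper_force: 30.0
```

send_rows([
  {"slide": [0,0,-0.05],"turn": 0,"gripper": 0.4},
  {"slide": [0,0,-0.25],"turn": 0,"gripper": 0.4},
  {"slide": [0,0,-0.5],"turn": 0,"gripper": 0.4},
  {"slide": [0,0,-0.7],"turn": 0,"gripper": 0.4},
  {"slide": [0,0,-0.8],"turn": 0,"gripper": 0.4},
])

```text
time_s: 14.63
tcp_pos: [0.5989, -0.1757, 0.1858]
eef_rot: [-180.0, 0.4, 175.3]
contact_force: [0.9, -0.5, 0.1]
gripper_width: 0.05
gripper_force: 30.0
```

```bash
python3 - <<'E'
from h import *
for k in range(4): w=cap("wrist","pics/w6.png")
s=get_state(); p=s["tcp_pos"]; g=p+[0,0,.019]
e=np.array([np.cos(np.radians(13.1)),np.sin(np.radians(13.1))]); t=np.array([.5285,.287])-.0085*e
to(t[0],t[1],p[2],-166.9)
for sg in(.032,.034,.036):
  for a in(55,60,65):
    f=lean(0,0,0,a); P=np.array([f(0,-.025,.014),f(0,.025,.014)])-f(sg,0,.007)
    print(sg,a,fproj(w,place([g[0],g[1],np.radians(-4.8)],P+[0,0,g[2]])).round(1).tolist())
G=cv2.cvtColor(w["img"],cv2.COLOR_RGB2GRAY).astype(int)
print(G[170:260,272:275].mean(1).astype(int).tolist())
E
```

```text
t 14.83 tcp [ 0.5971 -0.1752  0.1809] rot [1.800e+02 1.000e-01 1.753e+02] w 0.05
slide [7.640e-01 3.015e+00 1.000e-03] turn -0.198
0.032 55 [[229.0, 217.1], [322.6, 217.2]]
0.032 60 [[229.7, 219.4], [321.9, 219.5]]
0.032 65 [[230.3, 222.1], [321.3, 222.2]]
0.034 55 [[229.3, 214.1], [322.3, 214.2]]
0.034 60 [[230.0, 216.6], [321.6, 216.7]]
0.034 65 [[230.7, 219.6], [321.0, 219.7]]
0.036 55 [[229.7, 211.1], [322.0, 211.2]]
0.036 60 [[230.4, 213.9], [321.3, 214.0]]
0.036 65 [[231.1, 217.1], [320.6, 217.2]]
[46, 37, 31, 30, 30, 30, 33, 32, 29, 31, 28, 26, 29, 29, 29, 27, 31, 29, 26, 26, 26, 30, 24, 24, 27, 30, 24, 33, 23, 31, 31, 27, 27, 29, 22, 26, 26, 27, 27, 28, 29, 26, 46, 94, 138, 156, 160, 165, 173, 178, 179, 179, 179, 179, 179, 178, 176, 176, 174, 170, 161, 157, 155, 158, 156, 156, 157, 156, 155, 157, 157, 158, 157, 158, 159, 162, 168, 176, 180, 176, 163, 157, 156, 157, 157, 157, 157, 157, 155, 157]
```

send_rows([
  {"slide": [0.04,0.15,0],"turn": 0,"gripper": 0.4},
  {"slide": [0.1,0.4,0],"turn": 0,"gripper": 0.4},
  {"slide": [0.16,0.65,0],"turn": 0,"gripper": 0.4},
  {"slide": [0.22,0.9,0],"turn": 0,"gripper": 0.4},
  {"slide": [0.25,1,0],"turn": 0,"gripper": 0.4},
])

```text
time_s: 15.25
tcp_pos: [0.5707, -0.0196, 0.1788]
eef_rot: [180.0, -0.1, 175.3]
contact_force: [0.9, -0.6, -0.5]
gripper_width: 0.0499
gripper_force: 30.0
```

send_rows([
  {"slide": [0.05,0.2,0],"turn": 0,"gripper": 0.4},
  {"slide": [0.11,0.45,0],"turn": 0,"gripper": 0.4},
  {"slide": [0.17,0.7,0],"turn": 0,"gripper": 0.4},
  {"slide": [0.22,0.9,0],"turn": 0,"gripper": 0.4},
  {"slide": [0.25,1,0],"turn": 0,"gripper": 0.4},
])

```text
time_s: 15.67
tcp_pos: [0.5459, 0.1326, 0.1789]
eef_rot: [-180.0, -0.1, 175.4]
contact_force: [-0.6, -0.0, -0.9]
gripper_width: 0.0497
gripper_force: 30.0
```

send_rows([
  {"slide": [0.05,0.2,0],"turn": -0.05,"gripper": 0.4},
  {"slide": [0.11,0.45,0],"turn": -0.1,"gripper": 0.4},
  {"slide": [0.17,0.7,0],"turn": -0.15,"gripper": 0.4},
  {"slide": [0.22,0.9,0],"turn": -0.198,"gripper": 0.4},
  {"slide": [0.25,1,0],"turn": -0.198,"gripper": 0.4},
])

```text
time_s: 16.08
tcp_pos: [0.521, 0.2852, 0.1786]
eef_rot: [-180.0, -0.1, -166.6]
contact_force: [1.0, -0.4, -0.1]
gripper_width: 0.0497
gripper_force: 30.0
```

```bash
python3 - <<'E'
from h import *
for k in range(5): w=cap("wrist","pics/w7.png")
to(.5227,.2856,.065,-166.9)
E
```

```text
t 16.33 tcp [0.5218 0.2815 0.1792] rot [-1.799e+02 -1.000e-01 -1.670e+02] w 0.0499
slide [-0.013  0.026  0.762] turn -0.001
```

send_rows([
  {"slide": [-0.013,0.026,0.15],"turn": 0,"gripper": 0.4},
  {"slide": [-0.013,0.026,0.4],"turn": 0,"gripper": 0.4},
  {"slide": [-0.013,0.026,0.6],"turn": 0,"gripper": 0.4},
  {"slide": [-0.013,0.026,0.74],"turn": 0,"gripper": 0.4},
  {"slide": [-0.013,0.026,0.78],"turn": 0,"gripper": 0.4},
])

```text
time_s: 16.75
tcp_pos: [0.5215, 0.2835, 0.0592]
eef_rot: [-179.8, -0.3, -167.1]
contact_force: [-0.7, -0.6, -0.4]
gripper_width: 0.0498
gripper_force: 30.0
```

```bash
python3 - <<'E'
from h import *
for k in range(3): w=cap("wrist","pics/w8.png")
to(.5227,.2856,.048,-166.9); s=get_state(); print((s["tcp_pos"][:2]-[.5285,.287])@np.array([[.974,-.2267],[.2267,.974]]))
E
```

```text
t 16.9 tcp [0.5238 0.286  0.0636] rot [-180.   -0. -167.] w 0.05
slide [ 0.008 -0.001  0.104] turn -0.001
[-4.81439907e-03  8.96021054e-05]
```

send_rows([
  {"slide": [0,0,0.03],"turn": 0,"gripper": 0.4},
  {"slide": [0,0,0.06],"turn": 0,"gripper": 0.4},
  {"slide": [0,0,0.085],"turn": 0,"gripper": 0.4},
  {"slide": [0,0,0.095],"turn": 0,"gripper": 0.4},
  {"slide": [0,0,0.095],"turn": 0,"gripper": 0.4},
], newtons=15)

```text
time_s: 17.32
tcp_pos: [0.5232, 0.2868, 0.0488]
eef_rot: [180.0, 0.0, -166.9]
contact_force: [0.3, 0.2, -1.3]
gripper_width: 0.0499
gripper_force: 15.0
```

send_rows([
  {"slide": [0,0,0.007],"turn": 0,"gripper": 0.4},
  {"slide": [0,0,0.014],"turn": 0,"gripper": 0.4},
  {"slide": [0,0,0.014],"turn": 0,"gripper": 0.4},
  {"slide": [0,0,0.014],"turn": 0,"gripper": 0.4},
  {"slide": [0,0,0.014],"turn": 0,"gripper": 0.4},
])

```text
time_s: 17.73
tcp_pos: [0.5239, 0.2871, 0.0481]
eef_rot: [180.0, 0.1, -166.9]
contact_force: [-0.8, -1.8, 6.7]
gripper_width: 0.0497
gripper_force: 15.0
```

send_rows([
  {"slide": [-0.02,0,0.01],"turn": 0,"gripper": 0.4},
  {"slide": [-0.039,0,0.019],"turn": 0,"gripper": 0.4},
  {"slide": [-0.057,0,0.031],"turn": 0,"gripper": 0.4},
  {"slide": [-0.081,0,0.049],"turn": 0,"gripper": 0.4},
  {"slide": [-0.105,0,0.072],"turn": 0,"gripper": 0.4},
])

```text
time_s: 18.15
tcp_pos: [0.539, 0.2905, 0.0369]
eef_rot: [180.0, 0.1, -166.9]
contact_force: [-0.7, -1.7, 4.9]
gripper_width: 0.0499
gripper_force: 15.0
```

```bash
python3 - <<'E'
from h import *
for k in range(3): w=cap("wrist","pics/w9.png")
s=get_state(); p=s["tcp_pos"]; print(p,s["contact_force"],(p[:2]-[.5285,.287])@np.array([[.974,-.2267],[.2267,.974]]))
g=p+[0,0,.019]
for a in(20,30,40,50,60):
    f=lean(0,0,0,a); P=np.array([f(0,-.025,.014),f(0,.025,.014)])-f(.036,0,.007)
    print(a,fproj(w,place([g[0],g[1],np.radians(13.1)],P+[0,0,g[2]])).round(1).tolist())
G=cv2.cvtColor(w["img"],cv2.COLOR_RGB2GRAY).astype(int)
print(G[170:260,272:275].mean(1).astype(int).tolist())
E
```

```text
[0.53927398 0.29065952 0.03644974] [ 1.67171815 -2.0320889   1.69639708] [0.01132347 0.00112191]
20 [[222.3, 206.2], [328.5, 206.2]]
30 [[224.5, 205.6], [326.5, 205.6]]
40 [[226.4, 207.2], [324.6, 207.2]]
50 [[228.2, 210.8], [322.9, 210.8]]
60 [[229.8, 216.0], [321.4, 216.1]]
[90, 107, 112, 111, 114, 112, 110, 90, 70, 62, 61, 78, 103, 121, 124, 122, 123, 120, 123, 122, 120, 123, 121, 121, 119, 105, 88, 70, 96, 143, 165, 170, 167, 167, 155, 137, 126, 125, 125, 123, 129, 151, 165, 168, 167, 166, 168, 168, 168, 167, 167, 167, 166, 160, 159, 162, 165, 167, 168, 165, 159, 154, 151, 162, 163, 143, 113, 99, 106, 113, 112, 114, 112, 115, 114, 114, 113, 115, 115, 115, 112, 115, 114, 115, 115, 114, 115, 112, 114, 113]
```

send_rows([
  {"slide": [0.008,0,0.02],"turn": 0,"gripper": 0.4},
  {"slide": [0.016,0,0.042],"turn": 0,"gripper": 0.4},
  {"slide": [0.02,0,0.06],"turn": 0,"gripper": 0.4},
  {"slide": [0.023,0,0.077],"turn": 0,"gripper": 0.4},
  {"slide": [0.024,0,0.092],"turn": 0,"gripper": 0.4},
])

```text
time_s: 18.72
tcp_pos: [0.5385, 0.292, 0.0246]
eef_rot: [179.8, 0.5, -166.8]
contact_force: [8.7, 0.2, 7.8]
gripper_width: 0.0496
gripper_force: 15.0
```

send_rows([
  {"slide": [0.001,0,0.008],"turn": 0,"gripper": 0.4},
  {"slide": [0.001,0,0.016],"turn": 0,"gripper": 0.4},
  {"slide": [0.001,0,0.02],"turn": 0,"gripper": 0.4},
  {"slide": [0.001,0,0.02],"turn": 0,"gripper": 0.4},
  {"slide": [0.001,0,0.02],"turn": 0,"gripper": 0.4},
])

```text
time_s: 19.13
tcp_pos: [0.5387, 0.2921, 0.0217]
eef_rot: [179.8, 0.5, -166.8]
contact_force: [8.9, 0.4, 6.9]
gripper_width: 0.0501
gripper_force: 15.0
```

```bash
python3 - <<'E'
from h import *
for k in range(2): w=cap("wrist","pics/w10.png")
s=get_state(); p=s["tcp_pos"]; print(p,s["contact_force"],s["moment"],(p[:2]-[.5285,.287])@np.array([[.974,-.2267],[.2267,.974]]))
for a in(0,5,10):
    f=lean(0,0,.032,a); P=[f(x,y,.014)+[-.032,0,0] for x,y in((0,-.025),(0,.025),(.064,.025),(.064,-.025))]
    print(a,fproj(w,place([.5285,.287,.2286],P)).round(1).tolist())
G=cv2.cvtColor(w["img"],cv2.COLOR_RGB2GRAY).astype(int)
print(G[170:300,272:275].mean(1).astype(int).tolist())
E
```

```text
[0.5387217  0.29210369 0.02171271] [8.74697575 1.21620117 6.49168324] [ 0.17795499 -3.09299372 -0.08038532] [0.01111294 0.00265373]
0 [[211.7, 199.1], [327.3, 199.1], [319.3, 320.3], [221.4, 320.0]]
5 [[211.5, 196.3], [327.4, 196.3], [320.8, 324.6], [219.6, 324.2]]
10 [[211.5, 193.5], [327.5, 193.5], [322.4, 328.2], [217.6, 327.8]]
[46, 48, 45, 47, 44, 44, 67, 96, 109, 110, 109, 109, 109, 111, 107, 93, 71, 61, 55, 69, 94, 112, 118, 118, 117, 119, 119, 116, 119, 119, 117, 119, 114, 94, 79, 77, 114, 155, 172, 173, 172, 173, 173, 173, 173, 172, 173, 173, 171, 173, 172, 172, 172, 173, 173, 173, 173, 172, 173, 173, 173, 173, 173, 172, 172, 154, 135, 121, 107, 113, 125, 128, 127, 126, 127, 127, 125, 126, 125, 125, 125, 124, 126, 123, 126, 124, 124, 124, 124, 124, 122, 126, 122, 126, 125, 123, 123, 124, 124, 124, 123, 110, 91, 101, 122, 127, 126, 127, 123, 122, 124, 125, 123, 123, 123, 123, 116, 83, 41, 29, 30, 38, 44, 52, 56, 60, 64, 69, 69, 72]
```

```bash
python3 - <<'E'
from h import *
w=cap("wrist")
for n,x,z in(("wall top inner",-.038,.043),("wall top outer?",-.042,.043),("kink",-.034,.035),("floor",-.034,.032),("rim if at wall z46",-.034,.046),("rim inner",-.031,.046)):
    print(n,fproj(w,place([.5285,.287,.2286],[x,0,z])).round(1))
i=cv2.imread("pics/w10.png"); cv2.imwrite("pics/w10c.png",np.hstack([cv2.resize(i[150:330,180:370],None,fx=2.1,fy=2.1,interpolation=cv2.INTER_CUBIC),
 cv2.resize(cap("side")["img"][270:330,195:258,::-1],(399,378),interpolation=cv2.INTER_CUBIC)]))
print(get_state()["contact_force"])
E
```

```text
wall top inner [[269.4 183.7]]
wall top outer? [[269.3 174.6]]
kink [[269.7 188.3]]
floor [[269.8 186.7]]
rim if at wall z46 [[269.3 194.4]]
rim inner [[269.3 201.2]]
[8.94073463 0.18695647 6.83601392]
```

View pics/w10c.png

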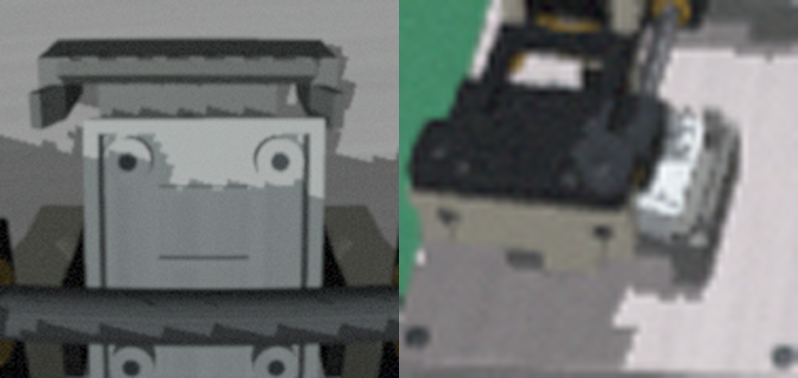

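Composite: the cover's foot edge (panel row 118) is still 6 mm short of the nest's end wall. The cover sits about 2.7 mm towards the right-hand (+y) lug and is catching on it. I'll lift a little, shift sideways and lower again.

send_rows([
  {"slide": [-0.024,0,-0.01],"turn": 0,"gripper": 0.4},
  {"slide": [-0.024,0,-0.03],"turn": 0,"gripper": 0.4},
  {"slide": [-0.024,-0.01,-0.045],"turn": 0,"gripper": 0.4},
  {"slide": [-0.024,-0.018,-0.045],"turn": 0,"gripper": 0.4},
  {"slide": [-0.024,-0.018,-0.045],"turn": 0,"gripper": 0.4},
])

```text
time_s: 19.75
tcp_pos: [0.5385, 0.287, 0.0256]
eef_rot: [-180.0, -0.1, -166.9]
contact_force: [-1.1, -0.9, 0.2]
gripper_width: 0.0499
gripper_force: 15.0
```

```bash
cat >> h.py <<'E'
def look(sv=None):
    for k in range(2): w=cap("wrist",sv)
    s=get_state(); p=s["tcp_pos"]; print(round(s["time_s"],2),p.round(4),s["contact_force"].round(1),"XY",((p[:2]-[.5285,.287])@np.array([[.974,-.2267],[.2267,.974]])).round(4))
    G=cv2.cvtColor(w["img"],cv2.COLOR_RGB2GRAY).astype(int)
    for a in(0,10):
        f=lean(0,0,.032,a); P=[f(x,y,.014)+[-.032,0,0] for x,y in((0,-.025),(0,.025),(.064,.025),(.064,-.025))]
        print(a,fproj(w,place([.5285,.287,.2286],P)).round(1).tolist())
    print("lugs",fproj(w,place([.5285,.287,.2286],[[-.027,-.031,.043],[-.027,.031,.043]])).round(1).tolist())
    print("col273 @175",G[175:225,272:275].mean(1).astype(int).tolist())
    for r in(217,240): print("row",r,"@195",G[r-1:r+2,195:240].mean(0).astype(int).tolist(),"@310",G[r-1:r+2,310:350].mean(0).astype(int).tolist())
E
python3 -c "
from h import *
look()"
```

```text
19.85 [0.5386 0.2873 0.0255] [ 0.3  0.  -0.2] XY [ 0.0099 -0.002 ]
0 [[223.8, 198.9], [336.0, 198.9], [327.4, 317.7], [231.5, 317.8]]
10 [[223.6, 193.5], [336.2, 193.5], [330.9, 325.0], [228.4, 325.2]]
lugs [[212.5, 207.8], [347.0, 207.7]]
col273 @175 [46, 46, 55, 79, 97, 107, 109, 109, 110, 108, 98, 75, 61, 60, 69, 98, 116, 120, 119, 118, 118, 120, 119, 119, 117, 104, 86, 76, 75, 74, 95, 148, 171, 173, 173, 172, 172, 173, 174, 173, 173, 172, 173, 173, 173, 174, 174, 172, 172, 171]
row 217 @195 [151, 151, 151, 143, 131, 125, 127, 134, 140, 142, 143, 147, 151, 152, 152, 151, 153, 153, 154, 155, 154, 147, 126, 109, 132, 163, 173, 174, 173, 175, 171, 142, 85, 63, 94, 120, 127, 133, 143, 159, 166, 171, 172, 169, 169] @310 [166, 167, 170, 170, 171, 169, 168, 167, 165, 155, 149, 142, 142, 137, 112, 84, 88, 131, 167, 175, 174, 173, 175, 170, 148, 112, 102, 100, 100, 99, 109, 130, 139, 145, 150, 154, 152, 153, 151, 153]
row 240 @195 [101, 99, 100, 100, 101, 100, 102, 99, 102, 102, 100, 98, 101, 101, 101, 99, 100, 100, 100, 100, 100, 102, 101, 101, 105, 118, 124, 126, 125, 128, 126, 112, 80, 59, 79, 109, 126, 125, 126, 125, 124, 123, 121, 121, 122] @310 [148, 147, 142, 130, 125, 128, 126, 126, 127, 127, 127, 127, 129, 116, 83, 76, 100, 144, 169, 173, 171, 172, 173, 160, 132, 105, 98, 97, 99, 98, 99, 99, 100, 99, 100, 97, 99, 98, 102, 99]
```

send_rows([
  {"slide": [0.005,0.007,0],"turn": 0,"gripper": 0.4},
  {"slide": [0.01,0.012,0],"turn": 0,"gripper": 0.4},
  {"slide": [0.016,0.012,0],"turn": 0,"gripper": 0.4},
  {"slide": [0.02,0.012,0],"turn": 0,"gripper": 0.4},
  {"slide": [0.02,0.012,0],"turn": 0,"gripper": 0.4},
])

```text
time_s: 20.27
tcp_pos: [0.5355, 0.2887, 0.0258]
eef_rot: [-180.0, -0.0, -166.9]
contact_force: [-0.6, 0.4, -0.1]
gripper_width: 0.0497
gripper_force: 15.0
```

```bash
python3 -c "
from h import *
look()"
```

```text
20.37 [0.5356 0.2887 0.0259] [ 1.  -0.5 -1.1] XY [0.0073 0.0001]
0 [[219.4, 204.2], [330.9, 204.2], [322.8, 321.3], [227.8, 321.2]]
10 [[219.2, 198.9], [331.1, 198.9], [326.0, 328.7], [224.5, 328.6]]
lugs [[208.4, 212.8], [342.0, 212.8]]
col273 @175 [50, 47, 46, 48, 48, 44, 51, 67, 82, 92, 105, 110, 110, 110, 111, 102, 84, 64, 59, 71, 99, 117, 120, 120, 120, 119, 117, 104, 86, 72, 96, 149, 172, 174, 174, 174, 174, 173, 175, 174, 174, 175, 174, 173, 173, 174, 174, 174, 174, 174]
row 217 @195 [127, 131, 140, 142, 144, 147, 151, 149, 149, 150, 149, 142, 124, 119, 124, 140, 150, 153, 154, 154, 152, 152, 145, 127, 138, 166, 176, 174, 175, 174, 171, 142, 87, 68, 101, 125, 130, 135, 145, 161, 171, 174, 174, 171, 170] @310 [167, 169, 169, 171, 171, 169, 167, 168, 163, 156, 147, 134, 127, 120, 95, 81, 93, 133, 170, 176, 174, 176, 174, 169, 150, 114, 103, 102, 103, 102, 101, 115, 136, 146, 149, 149, 151, 153, 153, 153]
row 240 @195 [101, 100, 100, 100, 100, 100, 100, 102, 102, 101, 100, 102, 100, 101, 100, 97, 101, 100, 100, 101, 101, 102, 100, 100, 106, 120, 127, 128, 127, 127, 124, 113, 80, 63, 80, 110, 126, 128, 129, 126, 125, 124, 123, 122, 122] @310 [127, 127, 127, 128, 133, 135, 138, 142, 133, 127, 126, 127, 125, 111, 78, 67, 95, 144, 171, 175, 174, 174, 172, 163, 131, 105, 98, 98, 97, 99, 100, 97, 99, 100, 100, 100, 99, 100, 100, 99]
```

send_rows([
  {"slide": [0,-0.003,0.01],"turn": 0,"gripper": 0.4},
  {"slide": [0,-0.003,0.02],"turn": 0,"gripper": 0.4},
  {"slide": [0,-0.003,0.03],"turn": 0,"gripper": 0.4},
  {"slide": [0,-0.003,0.04],"turn": 0,"gripper": 0.4},
  {"slide": [0,-0.003,0.04],"turn": 0,"gripper": 0.4},
])

```text
time_s: 20.78
tcp_pos: [0.5364, 0.2884, 0.0201]
eef_rot: [180.0, 0.1, -166.9]
contact_force: [1.3, -0.7, 1.7]
gripper_width: 0.0495
gripper_force: 15.0
```

```bash
python3 -c "
from h import *
look()" | head -4 | cut -c1-400
```

```text
20.88 [0.5363 0.2885 0.0202] [1.7 0.1 2. ] XY [ 0.0079 -0.0004]
0 [[218.1, 206.4], [334.1, 206.4], [325.1, 326.7], [227.2, 326.6]]
10 [[217.9, 200.8], [334.3, 200.8], [328.5, 334.7], [223.7, 334.7]]
lugs [[206.7, 215.2], [345.5, 215.2]]
```

send_rows([
  {"slide": [0,0,0.007],"turn": 0,"gripper": 0.4},
  {"slide": [0,0,0.014],"turn": 0,"gripper": 0.4},
  {"slide": [0,0,0.02],"turn": 0,"gripper": 0.4},
  {"slide": [0,0,0.02],"turn": 0,"gripper": 0.4},
  {"slide": [0,0,0.02],"turn": 0,"gripper": 0.4},
])

```text
time_s: 21.3
tcp_pos: [0.5362, 0.2888, 0.0171]
eef_rot: [180.0, 0.1, -166.9]
contact_force: [3.6, 0.3, 5.1]
gripper_width: 0.0499
gripper_force: 15.0
```

send_rows([
  {"slide": [0,0,0.007],"turn": 0,"gripper": 0.4},
  {"slide": [0,0,0.014],"turn": 0,"gripper": 0.4},
  {"slide": [0,0,0.014],"turn": 0,"gripper": 0.4},
  {"slide": [0,0,0.014],"turn": 0,"gripper": 0.4},
  {"slide": [0,0,0.014],"turn": 0,"gripper": 0.4},
])

```text
time_s: 21.72
tcp_pos: [0.5357, 0.2884, 0.0147]
eef_rot: [180.0, -0.0, -166.9]
contact_force: [2.2, 1.0, 3.6]
gripper_width: 0.0493
gripper_force: 15.0
```

```bash
python3 -c "
from h import *
look()" | head -5 | cut -c1-400
```

```text
21.82 [0.5357 0.2884 0.0147] [2.9 2.3 4.7] XY [ 0.0073 -0.0003]
0 [[215.6, 211.7], [335.8, 211.7], [326.1, 334.2], [225.6, 334.2]]
10 [[215.4, 205.9], [336.1, 205.9], [329.7, 343.0], [222.0, 343.0]]
lugs [[203.9, 220.6], [347.6, 220.6]]
col273 @175 [152, 150, 133, 94, 53, 46, 46, 43, 43, 47, 48, 46, 55, 73, 85, 95, 104, 111, 109, 111, 112, 109, 89, 71, 62, 63, 95, 110, 118, 111, 90, 72, 66, 66, 62, 66, 96, 146, 171, 173, 172, 174, 173, 173, 172, 173, 173, 173, 173, 173]
```

send_rows([
  {"slide": [0,0,0],"turn": 0,"gripper": 0.6},
  {"slide": [0,0,0],"turn": 0,"gripper": 0.7},
  {"slide": [0,0,0],"turn": 0,"gripper": 0.75},
  {"slide": [0,0,0],"turn": 0,"gripper": 0.75},
  {"slide": [0,0,0],"turn": 0,"gripper": 0.75},
])

```text
time_s: 22.23
tcp_pos: [0.5353, 0.2878, 0.0144]
eef_rot: [-180.0, -0.1, -166.9]
contact_force: [-0.3, 0.1, -0.1]
gripper_width: 0.0653
gripper_force: 0.0
```

send_rows([
  {"slide": [0,0,-0.1],"turn": 0,"gripper": 0.75},
  {"slide": [0,0,-0.3],"turn": 0,"gripper": 0.75},
  {"slide": [0,0,-0.55],"turn": 0,"gripper": 0.75},
  {"slide": [0,0,-0.8],"turn": 0,"gripper": 0.75},
  {"slide": [0,0,-1],"turn": 0,"gripper": 0.75},
])

```text
time_s: 22.65
tcp_pos: [0.536, 0.2883, 0.1675]
eef_rot: [180.0, 0.1, -166.9]
contact_force: [1.0, 0.7, 0.9]
gripper_width: 0.0655
gripper_force: 0.0
```

send_rows([
  {"slide": [-0.15,-0.1,-0.1],"turn": 0,"gripper": 0.75},
  {"slide": [-0.35,-0.2,-0.2],"turn": 0,"gripper": 0.75},
  {"slide": [-0.55,-0.3,-0.25],"turn": 0,"gripper": 0.75},
  {"slide": [-0.7,-0.35,-0.25],"turn": 0,"gripper": 0.75},
  {"slide": [-0.75,-0.4,-0.25],"turn": 0,"gripper": 0.75},
])

```text
time_s: 23.07
tcp_pos: [0.6616, 0.2548, 0.202]
eef_rot: [-180.0, 0.0, -167.0]
contact_force: [-0.4, 0.1, -0.5]
gripper_width: 0.0659
gripper_force: 0.0
```

```bash
python3 - <<'E'
from h import *
for k in range(6): w=cap("wrist","pics/end.png")
print(get_state()["tcp_pos"],get_state()["contact_force"])
for n in["long_cover","short_cover","long_cover_centre","short_cover_centre"]:
    print(n,[(round(r["p"],2),np.round(r["location"],3).tolist()) for r in optics.look_for("wrist",n)[:4]])
G=cv2.cvtColor(w["img"],cv2.COLOR_RGB2GRAY).astype(float)
# profile sampled in world along nest axis (y=0) at rim height, and across at x=+-L/4
def prof(v,L):
    for name,P in(("len",[[x,.0,.046] for x in np.arange(-L/2-.014,L/2+.0145,.001)]),("lenL",[[x,-.0237,.046] for x in np.arange(-L/2-.014,L/2+.0145,.001)]),("lenR",[[x,.0237,.046] for x in np.arange(-L/2-.014,L/2+.0145,.001)]),("across",[[.008,y,.046] for y in np.arange(-.035,.0355,.001)])):
        q=fproj(w,place(v,P)).astype(np.float32); g=cv2.remap(G.astype(np.float32),q[None,:,0].copy(),q[None,:,1].copy(),cv2.INTER_LINEAR)[0]
        print(name,q[0].round(),g[:26].astype(int).tolist(),"...",g[-26:].astype(int).tolist())
prof([.5587,.156,.3496],.084); prof([.5285,.287,.2286],.064)
E
```

```text
[0.65797893 0.25550146 0.20210158] [-0.32538143 -0.11335865  0.62327113]
long_cover []
short_cover [(0.77, [0.527, 0.289, 0.035])]
long_cover_centre [(0.72, [0.529, 0.286, 0.039]), (0.67, [0.556, 0.158, 0.031])]
short_cover_centre [(0.7, [0.528, 0.284, 0.035])]
len [193.  21.] [179, 179, 177, 174, 173, 171, 160, 139, 116, 92, 71, 77, 130, 179, 185, 163, 111, 87, 113, 146, 165, 179, 185, 186, 187, 188] ... [189, 189, 190, 189, 190, 189, 191, 189, 188, 173, 127, 109, 127, 128, 106, 90, 89, 98, 111, 114, 109, 109, 110, 115, 130, 155]
lenL [170.  26.] [181, 177, 176, 175, 175, 174, 167, 145, 118, 95, 72, 74, 107, 136, 150, 150, 151, 152, 144, 139, 144, 148, 149, 143, 144, 146] ... [145, 146, 147, 148, 148, 144, 144, 143, 142, 124, 86, 50, 47, 67, 90, 90, 93, 97, 111, 123, 155, 173, 178, 178, 177, 177]
lenR [217.  16.] [177, 178, 177, 175, 172, 172, 164, 142, 118, 91, 73, 90, 137, 176, 185, 179, 168, 163, 168, 176, 183, 178, 174, 162, 157, 159] ... [168, 168, 166, 164, 168, 175, 184, 189, 188, 169, 120, 73, 64, 73, 85, 89, 91, 99, 108, 112, 113, 108, 108, 112, 129, 156]
across [166.  89.]
[... 668 characters left out ...]
 178, 180] ... [179, 180, 179, 177, 177, 177, 178, 181, 180, 180, 180, 170, 139, 102, 85, 85, 90, 97, 107, 113, 113, 113, 120, 146, 164, 167]
lenR [362.  30.] [165, 165, 165, 165, 167, 169, 163, 144, 121, 98, 76, 70, 72, 83, 109, 152, 178, 186, 186, 185, 184, 183, 184, 183, 181, 180] ... [182, 184, 181, 181, 184, 183, 185, 185, 184, 185, 187, 179, 147, 101, 92, 98, 95, 98, 108, 114, 115, 115, 111, 113, 133, 156]
across [303.  80.] [169, 170, 169, 169, 170, 169, 170, 170, 164, 135, 136, 178, 186, 176, 158, 158, 176, 188, 189, 188, 188, 189, 188, 188, 188, 188] ... [190, 190, 190, 189, 190, 188, 188, 190, 188, 182, 152, 112, 128, 175, 188, 185, 170, 167, 167, 168, 169, 168, 171, 168, 168, 168]
```

Both covers measure flat and seated. The rim spans match 84 and 64 mm at the seated height, the offsets are within the 2 mm play, and the wall flares show free at both ends. Handing in.

```bash
python3 -c "
from h import *
print(order.close_job())"
```

```text
the job is handed in; nothing more can be done
None
```

The job is handed in at about 23 s of the 58 s limit: both covers lie hollow side up in their own nests and are let go, and by my measurements from the last wrist picture both are flat and fully down.

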